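# Walk the station power supply home and refit its meter

## Task

Press the mushroom stop button down, then walk the heavy power supply back, pushing only the bare ends of its front in turn (never its control panel): first its right end (as the robot sees it) clearly ahead, then its left end clearly ahead, until it stands flush against the bench stop between the cheeks. Then lift the meter out of the rack, stand it on the bare bench and let go, take it again by front and back, and set it gently between the side plates on the supply, dial towards the robot. Last, turn the button head fully clockwise so that it comes up; do not tip the supply or knock over the mug, handheld radio or battery pack.

Things in the scene. Friction and masses are not known exactly. Their poses are not given: they have to be found in the camera images.
- supply: Dark steel power supply, 2.6 kg, 130 mm deep (x), 190 wide (y), 78 tall; slides at friction about 0.6, starts 85 to 105 mm short of the stop. Origin: centre of its underside; x to its rear, away from the robot, y left. Push on the bare front (x = -65 mm) 52 to 93 mm left or right of the middle, 8 to 76 mm high: it swings about its other end, which hardly moves.
- supply_panel: Fragile control panel with a window, knob and terminals in the middle of the supply's front, 48 mm to each side of the middle, 14 to 72 mm high, standing out up to 16 mm from the front face (to x = -81 mm). Fixed to the supply, same origin and axes. Must not be touched.
- cradle_floor (a point): Centre of the supply's top, 78 mm above its origin, same axes: the meter's place. An aluminium side plate rises to either side (y), 76 mm long in x, 54 tall, 5 thick, inner faces 74 mm apart: no room for fingers beside the meter, whose front and back stay free.
- rear_left (a point): Lower left rear corner of the supply, at (65, 95, 0) mm in its frame.
- rear_right (a point): Lower right rear corner of the supply, at (65, -95, 0) mm in its frame.
- bench_stop: Aluminium rail fixed to the bench, 26 mm tall, 20 thick, 274 long (y); at each end a cheek reaches 35 mm towards the robot, inner faces 131 mm from the middle. Origin: foot of the middle of its front face, which the supply's rear shall meet; x square to it, away from the robot, y left. Home, the supply's origin is at x = -65 mm here.
- stop_diagonal (a point): Unseen reference direction at the bench stop's origin: its x axis lies 45 degrees to the left of the stop's x axis. Only used to measure which end of the supply leads.
- meter: Grey plastic meter box, 44 mm deep (x, front to back), 60 mm wide (y), 60 mm tall, 0.22 kg. Origin: centre of its underside; its dial faces its -x. It starts in the desk rack, 12 mm above the bench. Once the supply is home, the bench just before its front is bare: room to stand the meter there.
- meter_face (a point): Centre of the meter's dial face, at (-22, 0, 30) mm in its frame.
- rack: Fixed plywood desk rack, left or right of the supply: base 12 mm thick, 120 wide (y), from 40 mm before to 100 mm behind its origin; cross partitions 6 mm thick, 76 wide, 66 high at x = -30, 30 and 92 mm. The meter stands at x = 0 close between two of them: there only its left and right sides (60 mm apart) can be gripped. Origin: on the bench under the meter.
- battery_pack: Black battery pack, 36 x 56 x 66 mm, standing in the rack's rear bay, 61 mm behind the meter. Origin: centre of underside. A bystander.
- stop_box: Fixed grey box, 86 x 86 x 45 mm tall, that carries the mushroom stop button in its middle. Origin: centre of its underside, on the bench. It may stand left or right of the supply.
- rib_top (a point): Top centre of the grip rib on the mushroom head, 97 mm above the bench when up, 89 when down. The rib is a black bar 46 mm long (this point's x), 16 thick (y), 27 tall above the round head (52 mm across). Turns and sinks with the head.
- plunger (a joint): Depth of the mushroom button in m: 0 up, 0.008 fully down. Pushing it takes about 5 to 6 N; it stays down by itself. A release ramp inside lifts it as the head is turned.
- twist (a joint): Turn of the mushroom head in rad, clockwise from above: 0 at the start, 1.2 at its end stop. Light (under 0.2 N m), stays where left. Turned while down, it lifts the head evenly, 8 mm over 1.1 rad; to be pressed while at 0.
- mug: White mug, 80 mm across, 90 mm tall. Origin: centre of its underside. A bystander.
- handheld: Black handheld radio standing upright, 34 x 58 x 105 mm with a 70 mm stub aerial. Origin: centre of its underside. A bystander.
Not all that is in view belongs to the job. Leave any blue look-alike of the stop_box alone.

How it is judged:
By the outcome, as a careful person would: the job done as asked, in the order asked, and still so for the second after the job is handed in, with the robot touching nothing.
It also fails if it takes over 72 s, if anything falls off the work surface, if the arm or the gripper's body presses on something with over 40 N, if the wrist force passes 120 N, or if a joint passes its speed limit or range.

## Robot

A 6-joint arm with a two-finger parallel gripper is mounted at the origin on the work surface. World frame = base frame: x ahead of the robot, y to its left, z up, the work surface at z = 0. Lengths are in m, angles in rad, forces in N, time in s.
With the tool pointing down it reaches from about 0.35 to 0.925 m from the base axis. Payload 6.4 kg.
Tool frame: the origin (TCP) lies at the very end of the fingers, on their centre line; the grasp point (between the pads) lies 19 mm behind it (robot.pinch_z is the z of the grasp point in the tool frame, in m); z points along the fingers, y is the line along which they close (so a half turn about z gives the same grasp; the last joint's range is limited). The gripper opens to 94 mm and grips with 3 to 60 N. Pads are 16 mm wide; open, the fingers measure 119 mm over their backs; the gripper's body (75 mm by 177 mm) begins 78 mm behind the grasp point.
Start: joints at [1.132, 0.245, 1.558, -0, 1.339, -0.174], TCP at [0.17, 0.627, 0.205] pointing down, gripper open.
Joint ranges: [-3.13, 3.13], [-1.02, 2.26], [0.13, 2.54], [-0.95, 4.09], [0.21, 2.88], [-2.74, 2.74]. Speed limits (rad/s): [2.57, 2.57, 3.14, 3.14, 3.14, 3.14].

## Interface

Orientations are given as a rotation vector (axis times angle).
In Python, from rig import read_state, viewer, order, robot gives the robot as it stands. The module is installed in compiled form; this text tells all that it offers.
- The arm moves only by the tool move_arm, never from a script. Its argument "rows" is a list of rows, each an object with "xyz": the shift along the world's x, y, z in cm, a list of three; "rotation": the turn, a rotation vector about the world's x, y, z in degrees, a list of three. A call has exactly 8 rows; each row is the pose to reach, as a shift and turn from the pose commanded when the call began; what a row does not reach only later rows make up. A row lasts 1/12 s, in which the tool goes at most 41.7 mm and 7.16 degrees, less where a joint would pass 70% of its speed; a pose out of reach is approached as far as the arm can. A call with a gripper value outside its range is refused whole. "grip" is the gripper's target within -1 to 1 (fully open at 1, half-way at 0, shut at -1), set as the call begins (left out, the last holds). The fingers move at their own pace and stop on an object; "newtons" is the grip in N (left out, the last holds). Time passes only in rows, so rows that repeat a pose let the fingers close, or fill a call up. It gives the time, the measured TCP pose, the force, the opening and the grip force at its end, in the units of the state.
- read_state(): the state, without advancing time (a new reading comes with each control period).
- viewer.grab_frame(name): name is "scene" or "top" or "wrist"; returns a dict with "frame" (384x512x3 uint8, red, green, blue), "camera_matrix" (3x3 intrinsics, pixels), "view" (4x4, takes a point from world to camera coordinates); the wrist camera has in their place "mount" (4x4, takes a point from camera to tool coordinates, whose origin is the TCP and whose axes are the flange's). Camera axes: x right, y down, z forward; pixel columns grow to the right and rows downward; lengths in m; the calibration is good to about 2 mm. A picture is of the moment at which its call begins: read the wrist's pose just before it. There is no depth.
- order.finish_job(): hands the job in; it is judged then, once.
The state is a dict: "time": time; "joints": joint angles; "qd": joint speeds; "tau": joint torques, N m; "tcp_pos": TCP position; "tool_rot": TCP orientation; "contact_force": force on the tool from outside, world axes, zero at the start; "wrist_torque": the same for the moment, N m; "opening": opening from 0.0 (shut) to 1.0 (fully open); "grip_force": force on a finger pad.
Only numpy, scipy, OpenCV 4.12 (cv2) and the standard library are available. Lean on these libraries where they do the work, as an engineer would, in place of code of your own. Each camera call takes 0.05 s, during which the arm holds its last target. There are 200 camera calls.

## Working session

There is one attempt and no reset: what is moved stays moved. The work goes in short steps, Python scripts to look and compute and a tool call to move; the robot and the scene stay as the last step left them, time stands still between calls to the robot, and variables do not carry over. Pictures are saved under pics/ and viewed, at most 10 in all, crops included, and the job is handed in when it is done.

Besides the shell and the picture viewer there is one more tool, called as name(argument=value, ...), one argument or row to a line, values as JSON. move_arm: Moves the arm, as the interface text tells. Its arguments: {"type":"object","properties":{"rows":{"type":"array","items":{"type":"object","properties":{"xyz":{"type":"array","items":{"type":"number"}},"rotation":{"type":"array","items":{"type":"number"}}}}},"grip":{"type":"number"},"newtons":{"type":"number"}},"required":["rows"]}

```bash
mkdir -p pics; cat > h.py <<'E'
import numpy as np, cv2
from scipy.spatial.transform import Rotation as R
from rig import read_state, viewer, order, robot
def grab(n):
    s=read_state(); f=viewer.grab_frame(n); K=np.array(f["camera_matrix"])
    if n=="wrist":
        T=np.eye(4);T[:3,:3]=R.from_rotvec(s["tool_rot"]).as_matrix();T[:3,3]=s["tcp_pos"]
        V=np.linalg.inv(T@np.array(f["mount"]))
    else: V=np.array(f["view"])
    return np.array(f["frame"]),K,V
def ray(K,V,u,v,z):
    C=np.linalg.inv(V); d=C[:3,:3]@np.linalg.inv(K)@[u,v,1]; o=C[:3,3]
    return o+d*(z-o[2])/d[2]
def proj(K,V,p):
    c=V@np.append(p,1); q=K@c[:3]; return q[:2]/q[2]
def save(n,im): cv2.imwrite("pics/"+n+".png",im[:,:,::-1])
E
python3 - <<'E'
from h import *
for n in("top","scene"):
    f,K,V=grab(n); save(n,f); np.savez(n,f=f,K=K,V=V); print(n,K.tolist(),np.linalg.inv(V).round(3).tolist())
s=read_state(); print(s); print(robot.pinch_z)
E
```

```text
top [[351.21682640317033, 0.0, 253.20924148499125], [0.0, 351.21682640317033, 189.93969695044282], [0.0, 0.0, 1.0]] [[0.016, -0.998, 0.057, 0.491], [-1.0, -0.015, 0.01, 0.043], [-0.01, -0.057, -0.998, 1.201], [0.0, 0.0, 0.0, 1.0]]
scene [[485.68843144037277, 0.0, 258.3235495696192], [0.0, 485.68843144037277, 187.7096137584861], [0.0, 0.0, 1.0]] [[-0.361, 0.796, -0.486, 1.18], [0.932, 0.304, -0.195, 0.292], [-0.008, -0.524, -0.852, 1.158], [0.0, 0.0, 0.0, 1.0]]
{'time': 0.1, 'joints': array([ 1.13191107e+00,  2.45729007e-01,  1.55886557e+00, -1.29826982e-05,
        1.33871276e+00, -1.74073460e-01]), 'qd': array([ 0.00029265, -0.00127011, -0.00278409,  0.00067357, -0.00233479,
        0.00064861]), 'tau': array([ 2.80456215e-04, -4.16914916e+01, -3.15524054e+01,  6.86731911e-02,
        3.09646118e-02, -4.79438449e-05]), 'tcp_pos': array([0.16987312, 0.62685528, 0.20447957]), 'tool_rot': array([-4.14679548e-01, -3.11359344e+00,  2.57349316e-03]), 'contact_force': array([-0.43914089, -0.67664665,  0.68141012]), 'wrist_torque': array([0.0328335 , 0.00362927, 0.06461651]), 'grip_force': 0.0, 'opening': 0.9943702021502676}
-0.0188
```

View pics/top.png

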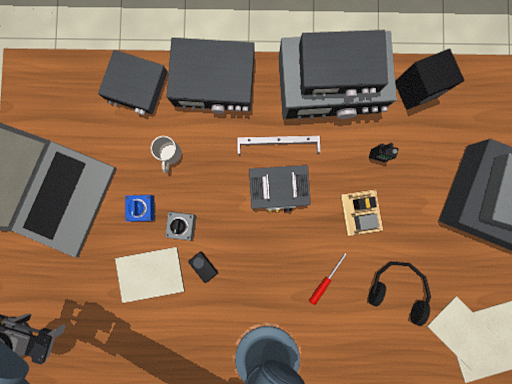

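View pics/scene.png

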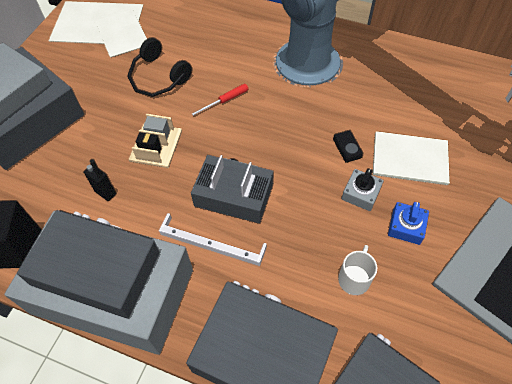

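Candidates in the top view: the grey box at (180,226) is the stop box. The blue box at (139,208) is the look-alike to leave alone. The supply is at (280,188), the stop at (278,143), the rack with meter and battery at (362,213), the handheld at (383,153) and the mug at (165,152). The object at (203,267) is a remote or mouse. I choose the grey box and check it in a close crop.

```bash
python3 - <<'E'
from h import *
d=np.load("top.npz"); f=d["f"]
a=cv2.resize(f[128:246,150:400],(800,378),interpolation=cv2.INTER_CUBIC)
e=np.load("scene.npz")["f"]
b=cv2.resize(e[110:230,330:440],(201,219),interpolation=cv2.INTER_CUBIC)
c=cv2.resize(e[105:270,120:280],(213,220),interpolation=cv2.INTER_CUBIC)
im=np.zeros((600,800,3),np.uint8); im[:378]=a; im[380:599,:201]=b; im[380:600,300:513]=c
save("crop1",im)
E
```

```text
(no output)
```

View pics/crop1.png

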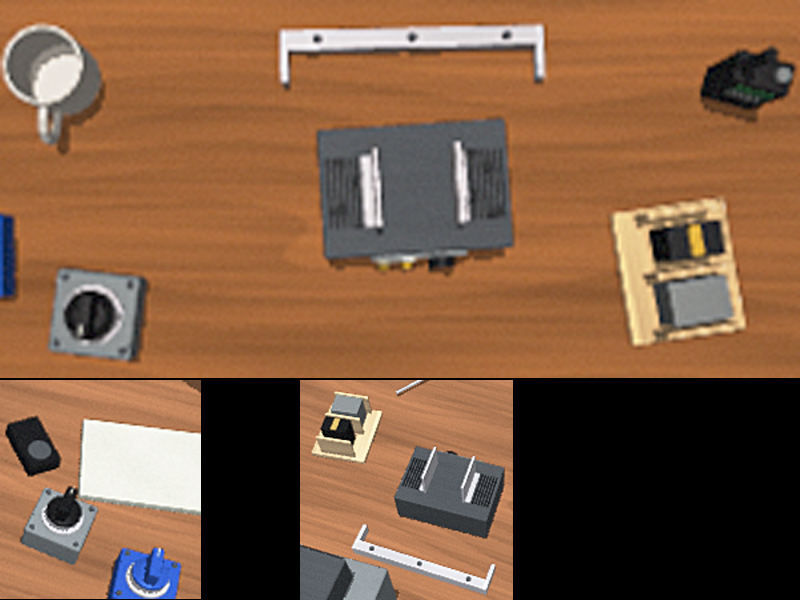

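Confirmed: the grey box has a black head with a rib that points roughly fore and aft in the crop (near (88,315)). The supply's top corners are at crop (317,131), (505,118), (513,246) and (326,258).

```bash
cat > m1.py <<'E'
from h import *
d=np.load("top.npz");K,V=d["K"],d["V"]
def P(x,y,z): return ray(K,V,150+(x+.5)/3.2-.5,128+(y+.5)/3.203-.5,z)
def quad(n,pts,z,foot=0):
    q=np.array([P(*p,z) for p in pts]); c=q.mean(0)
    e=q[1]-q[0]+q[2]-q[3]; a=np.degrees(np.arctan2(e[0],-e[1]))  # pts: rearleft,rearright,frontright,frontleft
    print(n,"c",c.round(4),"yaw",a.round(2),"w",np.linalg.norm(e).round(3)/2,"d",(np.linalg.norm(q[0]-q[3])+np.linalg.norm(q[1]-q[2])).round(3)/2); return q
quad("supply",[(317,131),(505,118),(513,246),(326,258)],.078)
quad("rail",[(281,32),(544,25),(544,46),(290,53)],.026)
print("rail front",P(290,53,.026),P(536,46,.026),"cheeks",P(286,86,.026),P(540,80,.026))
quad("box",[(60,269),(146,275),(137,361),(50,354)],.045)
quad("rack",[(612,212),(722,199),(746,329),(635,346)],.012)
quad("meter",[(657,284),(726,275),(735,320),(666,329)],.072)
print("rib",P(88,315,.09),"mug",P(45,72,.09),"remote",ray(K,V,203,267,.03),"hh",ray(K,V,383,153,.05))
E
python3 m1.py
```

```text
supply c [ 0.5678 -0.0292  0.078 ] yaw 4.68 w 0.188 d 0.128
rail c [ 0.7287 -0.0301  0.026 ] yaw 2.36 w 0.2725 d 0.0235
rail front [0.71199754 0.10109567 0.026     ] [ 0.72303438 -0.15796822  0.026     ] cheeks [0.67689729 0.1046869  0.026     ] [ 0.6870371  -0.16235974  0.026     ]
box c [0.4351 0.2922 0.045 ] yaw -3.34 w 0.0895 d 0.0875
rack c [ 0.4887 -0.3116  0.012 ] yaw 8.61 w 0.1175 d 0.1405
meter c [ 0.4586 -0.3108  0.072 ] yaw 8.32 w 0.0695 d 0.0455
rib [0.43674607 0.29255254 0.09      ] mug [0.67743579 0.34235875 0.09      ] remote [0.30041569 0.21675757 0.03      ] hh [ 0.68481778 -0.37029549  0.05      ]
```

move_arm(
  rows=[
    {"xyz": [20,-25,1.5],"rotation": [0,0,15]},
    {"xyz": [20,-25,1.5],"rotation": [0,0,15]},
    {"xyz": [20,-25,1.5],"rotation": [0,0,15]},
    {"xyz": [20,-25,1.5],"rotation": [0,0,15]},
    {"xyz": [20,-25,1.5],"rotation": [0,0,15]},
    {"xyz": [20,-25,1.5],"rotation": [0,0,15]},
    {"xyz": [20,-25,1.5],"rotation": [0,0,15]},
    {"xyz": [20,-25,1.5],"rotation": [0,0,15]},
  ],
  grip=-1,
  newtons=20,
)

```text
time: 0.77
tcp_pos: [0.3714, 0.3748, 0.2203]
tool_rot: [0.007, 3.142, -0.001]
contact_force: [0.1, -0.1, 0.1]
opening: 0.472
grip_force: 0.0
```

```bash
python3 - <<'E'
from h import *
f,K,V=grab("wrist"); save("w1",f); np.savez("w1",f=f,K=K,V=V)
s=read_state();print(s["tcp_pos"],s["tool_rot"],s["joints"].round(2)); print(np.linalg.inv(V).round(3).tolist(),K[0,0])
print(np.array(viewer.grab_frame("wrist")["mount"]).round(3).tolist())
E
```

```text
[0.37405641 0.37231924 0.22057555] [ 0.01227897  3.13964665 -0.00368372] [ 0.57 -0.06  1.85 -0.    1.34 -0.99]
[[0.004, 0.96, 0.28, 0.291], [1.0, -0.004, -0.001, 0.375], [0.0, 0.28, -0.96, 0.4], [0.0, 0.0, 0.0, 1.0]] 273.8081900625669
[[0.0, -0.96, -0.28, 0.08], [1.0, -0.0, 0.001, -0.0], [-0.001, -0.28, 0.96, -0.179], [0.0, 0.0, 0.0, 1.0]]
```

View pics/w1.png

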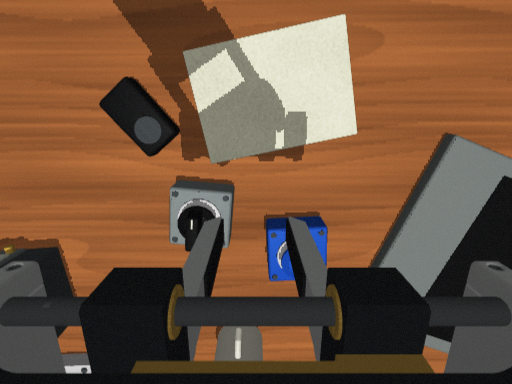

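The view shows the grey box at about (203,213) with its head beneath the left finger, and the blue decoy at (296,248). I'll go and press.

move_arm(
  rows=[
    {"xyz": [3.3,-4.2,0],"rotation": [0,0,0]},
    {"xyz": [6.6,-8.4,0],"rotation": [0,0,0]},
    {"xyz": [6.6,-8.4,0],"rotation": [0,0,0]},
    {"xyz": [6.6,-8.4,-4],"rotation": [0,0,0]},
    {"xyz": [6.6,-8.4,-8],"rotation": [0,0,0]},
    {"xyz": [6.6,-8.4,-11],"rotation": [0,0,0]},
    {"xyz": [6.6,-8.4,-11.7],"rotation": [0,0,0]},
    {"xyz": [6.6,-8.4,-11.7],"rotation": [0,0,0]},
  ],
)

```text
time: 1.53
tcp_pos: [0.4338, 0.2931, 0.1009]
tool_rot: [-0.004, -3.136, 0.003]
contact_force: [0.1, -0.5, 0.4]
opening: 0.006
grip_force: 0.0
```

move_arm(
  rows=[
    {"xyz": [0,0,-0.3],"rotation": [0,0,0]},
    {"xyz": [0,0,-0.6],"rotation": [0,0,0]},
    {"xyz": [0,0,-0.8],"rotation": [0,0,0]},
    {"xyz": [0,0,-1.0],"rotation": [0,0,0]},
    {"xyz": [0,0,-1.2],"rotation": [0,0,0]},
    {"xyz": [0,0,-1.4],"rotation": [0,0,0]},
    {"xyz": [0,0,-1.5],"rotation": [0,0,0]},
    {"xyz": [0,0,-1.5],"rotation": [0,0,0]},
  ],
)

```text
time: 2.2
tcp_pos: [0.4372, 0.2939, 0.0892]
tool_rot: [0.005, 3.139, 0.002]
contact_force: [1.7, 1.5, 3.2]
opening: 0.008
grip_force: 1.9
```

move_arm(
  rows=[
    {"xyz": [0,0,-0.1],"rotation": [0,0,0]},
    {"xyz": [0,0,-0.2],"rotation": [0,0,0]},
    {"xyz": [0,0,-0.3],"rotation": [0,0,0]},
    {"xyz": [0,0,-0.4],"rotation": [0,0,0]},
    {"xyz": [0,0,-0.4],"rotation": [0,0,0]},
    {"xyz": [0,0,-0.4],"rotation": [0,0,0]},
    {"xyz": [0,0,-0.4],"rotation": [0,0,0]},
    {"xyz": [0,0,-0.4],"rotation": [0,0,0]},
  ],
)

```text
time: 2.87
tcp_pos: [0.4381, 0.2942, 0.0888]
tool_rot: [0.004, 3.138, 0.002]
contact_force: [-5.4, -1.7, 24.4]
opening: 0.006
grip_force: 12.5
```

move_arm(
  rows=[
    {"xyz": [0,0,4],"rotation": [0,0,0]},
    {"xyz": [0,0,8],"rotation": [0,0,0]},
    {"xyz": [0,0,11.6],"rotation": [0,0,0]},
    {"xyz": [0,-4,11.6],"rotation": [0,0,0]},
    {"xyz": [0,-8,11.6],"rotation": [0,0,0]},
    {"xyz": [0,-12,11.6],"rotation": [0,0,0]},
    {"xyz": [0,-16,11.6],"rotation": [0,0,2]},
    {"xyz": [0,-20,11.6],"rotation": [0,0,4.7]},
  ],
)

```text
time: 3.53
tcp_pos: [0.4346, 0.0917, 0.1994]
tool_rot: [0.128, -3.136, 0.0]
contact_force: [2.0, 0.5, 0.4]
opening: 0.005
grip_force: 0.0
```

move_arm(
  rows=[
    {"xyz": [0,-4,0],"rotation": [0,0,0]},
    {"xyz": [0,-8,0],"rotation": [0,0,0]},
    {"xyz": [0,-12,0],"rotation": [0,0,0]},
    {"xyz": [0,-16,0],"rotation": [0,0,0]},
    {"xyz": [0,-20.1,0],"rotation": [0,0,0]},
    {"xyz": [0,-20.1,-4],"rotation": [0,0,0]},
    {"xyz": [0,-20.1,-8],"rotation": [0,0,0]},
    {"xyz": [0,-20.1,-12],"rotation": [0,0,0]},
  ],
)

```text
time: 4.2
tcp_pos: [0.4352, -0.1085, 0.0787]
tool_rot: [0.121, -3.139, 0.0]
contact_force: [0.5, -0.1, 0.3]
opening: 0.004
grip_force: 0.0
```

```bash
python3 - <<'E'
from h import *
f,K,V=grab("wrist"); save("w2",f); np.savez("w2",f=f,K=K,V=V)
f,K,V=grab("top"); np.savez("top2",f=f,K=K,V=V)
f,K,V=grab("scene"); np.savez("scene2",f=f,K=K,V=V)
b=cv2.resize(f[140:225,320:440],(360,255),interpolation=cv2.INTER_CUBIC)
im=np.zeros((600,800,3),np.uint8); im[:384,:512]=np.load("w2.npz")["f"]; im[340:595,440:]=b
save("c2",im)
E
```

```text
(no output)
```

View pics/c2.png

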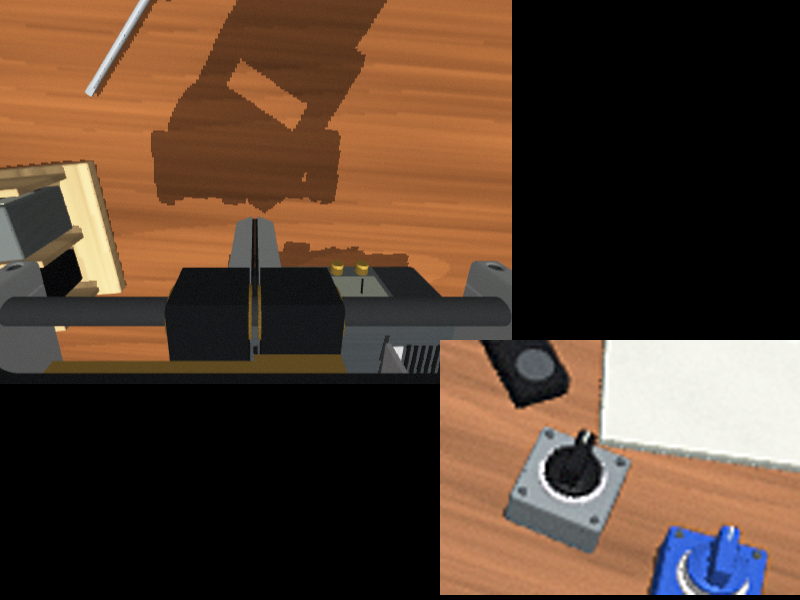

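The crop shows the head still down on the grey box, the gripper clear of the panel (terminals at about (350,270)), and the finger at the right end. I'll lower and push the right end.

move_arm(
  rows=[
    {"xyz": [0,0,-3.5],"rotation": [0,0,0]},
    {"xyz": [0,0,-3.5],"rotation": [0,0,0]},
    {"xyz": [1.5,0,-3.5],"rotation": [0,0,0]},
    {"xyz": [3,0,-3.5],"rotation": [0,0,0]},
    {"xyz": [4.5,0,-3.5],"rotation": [0,0,0]},
    {"xyz": [5.5,0,-3.5],"rotation": [0,0,0]},
    {"xyz": [6,0,-3.5],"rotation": [0,0,0]},
    {"xyz": [6.2,0,-3.5],"rotation": [0,0,0]},
  ],
)

```text
time: 5.02
tcp_pos: [0.4995, -0.1079, 0.0472]
tool_rot: [-0.125, 3.137, -0.002]
contact_force: [-0.6, -0.2, 0.1]
opening: 0.001
grip_force: 0.0
```

move_arm(
  rows=[
    {"xyz": [0.5,0,0],"rotation": [0,0,0]},
    {"xyz": [1.0,-0.1,0],"rotation": [0,0,2]},
    {"xyz": [1.6,-0.3,0],"rotation": [0,0,4]},
    {"xyz": [2.2,-0.5,0],"rotation": [0,0,6]},
    {"xyz": [2.8,-0.7,0],"rotation": [0,0,8]},
    {"xyz": [3.4,-0.8,0],"rotation": [0,0,10]},
    {"xyz": [4.0,-0.9,0],"rotation": [0,0,12]},
    {"xyz": [4.0,-0.9,0],"rotation": [0,0,12]},
  ],
)

```text
time: 5.68
tcp_pos: [0.5355, -0.1176, 0.0454]
tool_rot: [0.454, -3.101, 0.0]
contact_force: [-9.3, -3.7, 6.6]
opening: 0.005
grip_force: 5.0
```

```bash
cat > look.py <<'E'
import sys
from h import *
n=sys.argv[1]; f,K,V=grab("top"); np.savez("t_"+n,f=f,K=K,V=V)
a=cv2.resize(f[125:240,215:345],(780,690),interpolation=cv2.INTER_CUBIC)[:590]
save("t_"+n,a); print(read_state()["tcp_pos"],read_state()["contact_force"])
E
python3 look.py a
```

```text
[ 0.53548392 -0.11761489  0.04541411] [-8.6766974  -5.04162261  5.02825369]
```

View pics/t_a.png

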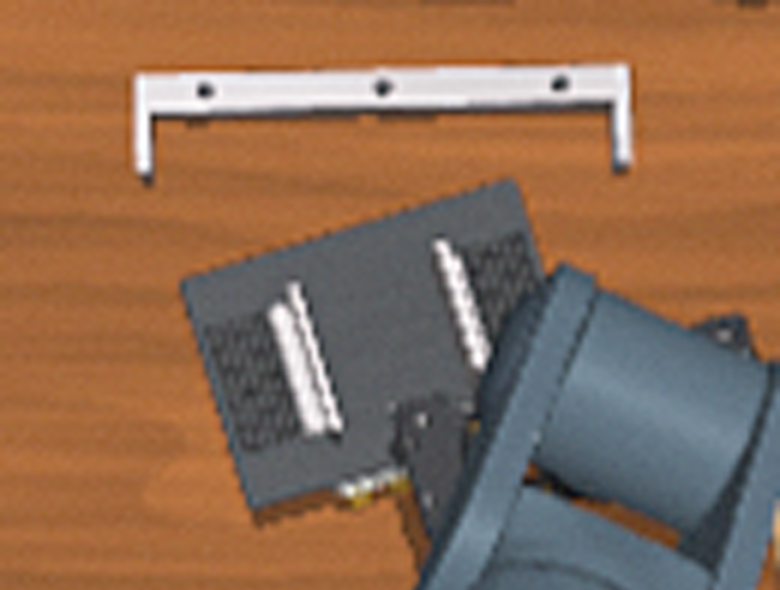

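The top view shows the supply yawed with its right rear corner at crop (515,180) and its left at (182,282). The right end leads by about 50 mm.

```bash
cat > m2.py <<'E'
from h import *
import sys
# args: rearleft x y rearright x y in 6x crop; prints pose & push points
n=sys.argv[1]; d=np.load("t_"+n+".npz");K,V=d["K"],d["V"]
a=list(map(float,sys.argv[2:6]))
P=lambda x,y,z: ray(K,V,215+(x+.5)/6-.5,125+(y+.5)/6-.5,z)[:2]
rl,rr=P(a[0],a[1],.078),P(a[2],a[3],.078); e=rr-rl; yaw=np.arctan2(e[0],-e[1])
X=np.array([np.cos(yaw),np.sin(yaw)]);Y=np.array([-X[1],X[0]]); c=(rl+rr)/2-.065*X
print("len",np.linalg.norm(e),"yaw",np.degrees(yaw),"c",c)
for s in(1,-1): print("TCP contact",s,(c-.0735*X+s*.073*Y).round(4),"standoff",(c-.11*X+s*.073*Y).round(4))
q=[P(x,y,.026) for x,y in((152,117),(612,106))]; e=q[1]-q[0]; ys=np.arctan2(e[0],-e[1]); S=np.array([np.cos(ys),np.sin(ys)])
o=(q[0]+q[1])/2; print("stop",o,np.degrees(ys),"gapL,R",(o-rl)@S,(o-rr)@S,"lat",(c-o)@np.array([-S[1],S[0]]))
# left-push arc about right end pivot
p=c-.08*Y; g=c-.0735*X+.073*Y
for t in(0,-5,-10,-15,-20,-25,-30,-35,-40): print(t,(p+R.from_euler('z',t,degrees=True).as_matrix()[:2,:2]@(g-p)).round(4))
E
python3 m2.py a 182 282 515 180
```

```text
len 0.18668599068482564 yaw 17.95151640146034 c [ 0.58062478 -0.02679296]
TCP contact 1 [0.4882 0.02  ] standoff [0.4535 0.0087]
TCP contact -1 [ 0.5332 -0.1189] standoff [ 0.4985 -0.1301]
stop [ 0.71730274 -0.02685525] 2.178460126879241 gapL,R 0.09939754334632472 0.04865111474757016 lat 0.005257669207742545
0 [0.4882 0.02  ]
-5 [0.4994 0.0297]
-10 [0.5113 0.0385]
-15 [0.524  0.0461]
-20 [0.5373 0.0526]
-25 [0.5511 0.058 ]
-30 [0.5653 0.0621]
-35 [0.5799 0.0649]
-40 [0.5946 0.0665]
```

move_arm(
  rows=[
    {"xyz": [-2.5,-0.8,0],"rotation": [0,0,1]},
    {"xyz": [-4.2,-1.3,0],"rotation": [0,0,1]},
    {"xyz": [-5.3,2.2,0],"rotation": [0,0,1]},
    {"xyz": [-6.4,5.7,0],"rotation": [0,0,1]},
    {"xyz": [-7.5,9.2,0],"rotation": [0,0,1]},
    {"xyz": [-8.6,12.6,0],"rotation": [0,0,1]},
    {"xyz": [-8.6,12.6,0],"rotation": [0,0,1]},
    {"xyz": [-8.6,12.6,0],"rotation": [0,0,1]},
  ],
)

```text
time: 6.4
tcp_pos: [0.4512, 0.0105, 0.0456]
tool_rot: [0.483, -3.104, 0.0]
contact_force: [-0.4, -0.5, 0.9]
opening: 0.005
grip_force: 0.0
```

move_arm(
  rows=[
    {"xyz": [1.5,0.4,0],"rotation": [0,0,0]},
    {"xyz": [3,0.9,0],"rotation": [0,0,0]},
    {"xyz": [3.7,1.1,0],"rotation": [0,0,0]},
    {"xyz": [4.3,1.6,0],"rotation": [0,0,-2.5]},
    {"xyz": [4.9,2.1,0],"rotation": [0,0,-5]},
    {"xyz": [5.5,2.5,0],"rotation": [0,0,-7.5]},
    {"xyz": [6.1,2.95,0],"rotation": [0,0,-10]},
    {"xyz": [6.75,3.35,0],"rotation": [0,0,-12.5]},
  ],
)

```text
time: 7.07
tcp_pos: [0.5151, 0.042, 0.0448]
tool_rot: [0.134, -3.125, -0.001]
contact_force: [-18.1, -2.4, 13.9]
opening: 0.007
grip_force: 9.0
```

move_arm(
  rows=[
    {"xyz": [0.65,0.36,0],"rotation": [0,0,-2.5]},
    {"xyz": [1.3,0.7,0],"rotation": [0,0,-5]},
    {"xyz": [2.0,1.0,0],"rotation": [0,0,-7.5]},
    {"xyz": [2.7,1.3,0],"rotation": [0,0,-10]},
    {"xyz": [3.35,1.55,0],"rotation": [0,0,-12.5]},
    {"xyz": [4.05,1.75,0],"rotation": [0,0,-15]},
    {"xyz": [4.05,1.75,0],"rotation": [0,0,-15]},
    {"xyz": [4.05,1.75,0],"rotation": [0,0,-15]},
  ],
)

```text
time: 7.73
tcp_pos: [0.5571, 0.0607, 0.0446]
tool_rot: [-0.274, -3.121, -0.003]
contact_force: [-9.9, 4.7, 5.7]
opening: 0.003
grip_force: 5.2
```

```bash
python3 look.py b
```

```text
[0.55714372 0.0607173  0.04463652] [-8.25163842  5.3870343   6.06206554]
```

View pics/t_b.png

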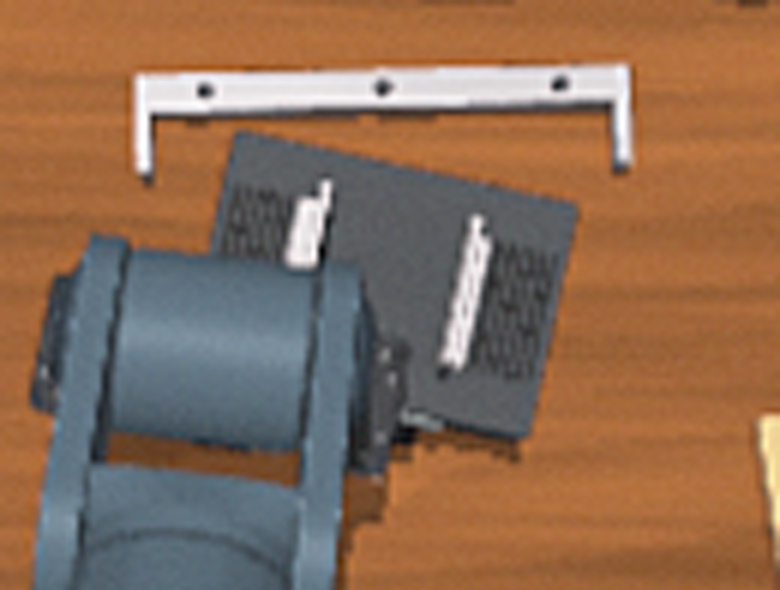

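The left end now leads, with the rear-left corner at crop (237,132) and the rear-right at (579,208).

```bash
python3 m2.py b 237 132 579 208
```

```text
len 0.18774893478065527 yaw -11.829432056752925 c [ 0.61223582 -0.02469923]
TCP contact 1 [0.5553 0.0618] standoff [0.5195 0.0693]
TCP contact -1 [ 0.5253 -0.0811] standoff [ 0.4896 -0.0736]
stop [ 0.71730274 -0.02685525] 2.178460126879241 gapL,R 0.019119144088154842 0.0645648150619918 lat 0.00614828430098315
0 [0.5553 0.0618]
-5 [0.5698 0.0647]
-10 [0.5845 0.0664]
-15 [0.5993 0.0667]
-20 [0.6141 0.0658]
-25 [0.6287 0.0635]
-30 [0.6431 0.06  ]
-35 [0.6571 0.0553]
-40 [0.6707 0.0493]
```

move_arm(
  rows=[
    {"xyz": [-2.2,0.4,0],"rotation": [0,0,-2]},
    {"xyz": [-3.9,0.8,0],"rotation": [0,0,-2]},
    {"xyz": [-4.7,-2.8,0],"rotation": [0,0,-2]},
    {"xyz": [-5.5,-6.4,0],"rotation": [0,0,-2]},
    {"xyz": [-6.3,-10,0],"rotation": [0,0,-2]},
    {"xyz": [-7.1,-13.4,0],"rotation": [0,0,-2]},
    {"xyz": [-7.1,-13.4,0],"rotation": [0,0,-2]},
    {"xyz": [-7.1,-13.4,0],"rotation": [0,0,-2]},
  ],
)

```text
time: 8.45
tcp_pos: [0.489, -0.076, 0.0457]
tool_rot: [0.335, 3.123, -0.0]
contact_force: [-0.4, -0.2, 0.1]
opening: 0.003
grip_force: 0.0
```

move_arm(
  rows=[
    {"xyz": [1.5,-0.3,0],"rotation": [0,0,0]},
    {"xyz": [3,-0.6,0],"rotation": [0,0,0]},
    {"xyz": [3.8,-0.75,0],"rotation": [0,0,0]},
    {"xyz": [4.4,-1.15,0],"rotation": [0,0,2.5]},
    {"xyz": [5.0,-1.55,0],"rotation": [0,0,5]},
    {"xyz": [5.65,-1.9,0],"rotation": [0,0,7.5]},
    {"xyz": [6.3,-2.25,0],"rotation": [0,0,10]},
    {"xyz": [7.0,-2.6,0],"rotation": [0,0,12.5]},
  ],
)

```text
time: 9.12
tcp_pos: [0.5549, -0.0986, 0.0445]
tool_rot: [0.021, -3.129, -0.003]
contact_force: [-14.8, 0.1, 10.0]
opening: 0.006
grip_force: 7.8
```

move_arm(
  rows=[
    {"xyz": [0.67,-0.27,0],"rotation": [0,0,2.5]},
    {"xyz": [1.2,-0.48,0],"rotation": [0,0,4.5]},
    {"xyz": [1.2,-0.48,0],"rotation": [0,0,4.5]},
    {"xyz": [1.2,-0.48,0],"rotation": [0,0,4.5]},
    {"xyz": [-1.5,-0.7,0],"rotation": [0,0,4.5]},
    {"xyz": [-3.0,-0.85,0],"rotation": [0,0,4.5]},
    {"xyz": [-3.3,2.8,0],"rotation": [0,0,4.5]},
    {"xyz": [-3.6,6.4,0],"rotation": [0,0,4.5]},
  ],
)

```text
time: 9.78
tcp_pos: [0.5225, -0.0354, 0.0454]
tool_rot: [0.133, -3.138, -0.0]
contact_force: [0.5, 0.6, -0.7]
opening: 0.003
grip_force: 0.0
```

move_arm(
  rows=[
    {"xyz": [-0.35,3.6,0],"rotation": [0,0,0]},
    {"xyz": [-0.7,7.2,0],"rotation": [0,0,0]},
    {"xyz": [-0.7,7.2,0],"rotation": [0,0,0]},
    {"xyz": [-0.7,7.2,0],"rotation": [0,0,0]},
    {"xyz": [-0.7,7.2,0],"rotation": [0,0,0]},
    {"xyz": [-0.7,7.2,0],"rotation": [0,0,0]},
    {"xyz": [-0.7,7.2,0],"rotation": [0,0,0]},
    {"xyz": [-0.7,7.2,0],"rotation": [0,0,0]},
  ],
)

```text
time: 10.45
tcp_pos: [0.5163, 0.0354, 0.0455]
tool_rot: [0.135, -3.139, 0.0]
contact_force: [-0.8, 0.1, 0.4]
opening: 0.006
grip_force: 0.0
```

```bash
python3 look.py c
```

```text
[0.5162684  0.03547806 0.04544244] [-0.60093099 -0.09863382  0.06215227]
```

View pics/t_c.png

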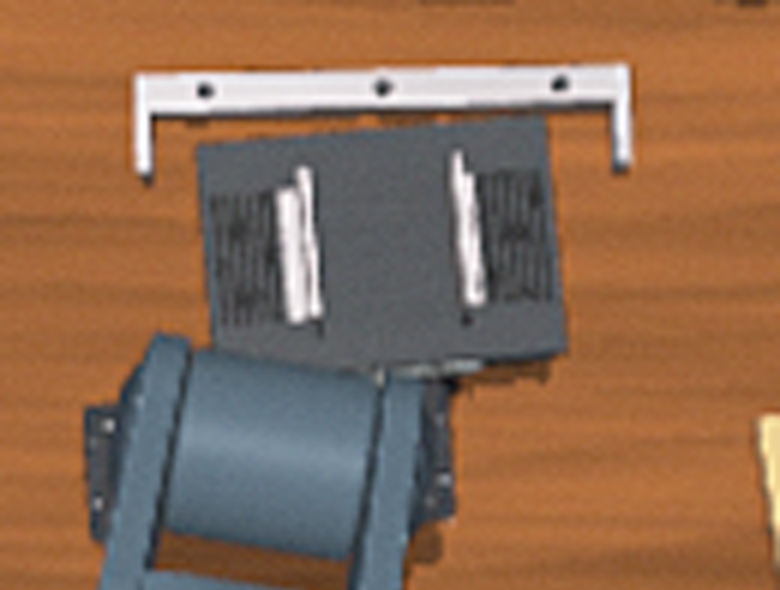

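The supply is nearly home, with its right end slightly ahead: rear-left at crop (197,146), rear-right at (548,116).

```bash
python3 m2.py c 197 146 548 116|head -5
```

```text
len 0.18914788719682457 yaw 5.729998378890139 c [ 0.63197913 -0.02536115]
TCP contact 1 [0.5516 0.0399] standoff [0.5152 0.0363]
TCP contact -1 [ 0.5661 -0.1053] standoff [ 0.5298 -0.109 ]
stop [ 0.71730274 -0.02685525] 2.178460126879241 gapL,R 0.026188497006145294 0.01447147594814236 lat 0.004736357191585693
0 [0.5516 0.0399]
```

move_arm(
  rows=[
    {"xyz": [2,0.2,0],"rotation": [0,0,0]},
    {"xyz": [3.4,0.35,0],"rotation": [0,0,0]},
    {"xyz": [4.1,0.4,0],"rotation": [0,0,-1.5]},
    {"xyz": [4.8,0.5,0],"rotation": [0,0,-4]},
    {"xyz": [5.4,0.55,0],"rotation": [0,0,-6]},
    {"xyz": [5.9,0.6,0],"rotation": [0,0,-7.5]},
    {"xyz": [6.1,0.6,0],"rotation": [0,0,-7.5]},
    {"xyz": [6.2,0.6,0],"rotation": [0,0,-7.5]},
  ],
)

```text
time: 11.17
tcp_pos: [0.5725, 0.0444, 0.0439]
tool_rot: [-0.067, -3.126, -0.007]
contact_force: [-18.1, 7.3, 12.4]
opening: 0.004
grip_force: 9.5
```

move_arm(
  rows=[
    {"xyz": [0.1,0,0],"rotation": [0,0,0]},
    {"xyz": [0.2,0,0],"rotation": [0,0,0]},
    {"xyz": [0.3,0,0],"rotation": [0,0,0]},
    {"xyz": [0.4,0,0],"rotation": [0,0,0]},
    {"xyz": [0.5,0,0],"rotation": [0,0,0]},
    {"xyz": [0.5,0,0],"rotation": [0,0,0]},
    {"xyz": [0.5,0,0],"rotation": [0,0,0]},
    {"xyz": [0.5,0,0],"rotation": [0,0,0]},
  ],
)

```text
time: 11.83
tcp_pos: [0.577, 0.0448, 0.0439]
tool_rot: [-0.068, -3.125, -0.008]
contact_force: [-18.0, 9.9, 11.8]
opening: 0.005
grip_force: 9.2
```

move_arm(
  rows=[
    {"xyz": [0.1,0,0],"rotation": [0,0,0]},
    {"xyz": [0.2,0,0],"rotation": [0,0,0]},
    {"xyz": [0.3,0,0],"rotation": [0,0,0]},
    {"xyz": [0.4,0,0],"rotation": [0,0,0]},
    {"xyz": [0.5,0,0],"rotation": [0,0,0]},
    {"xyz": [0.6,0,0],"rotation": [0,0,0]},
    {"xyz": [0.6,0,0],"rotation": [0,0,0]},
    {"xyz": [0.6,0,0],"rotation": [0,0,0]},
  ],
)

```text
time: 12.5
tcp_pos: [0.5775, 0.0449, 0.0439]
tool_rot: [-0.066, -3.11, -0.007]
contact_force: [-39.5, 7.0, 30.7]
opening: 0.008
grip_force: 20.3
```

move_arm(
  rows=[
    {"xyz": [-3,0,0],"rotation": [0,0,0]},
    {"xyz": [-5.5,0,0],"rotation": [0,0,0]},
    {"xyz": [-5.5,-3.6,0],"rotation": [0,0,0]},
    {"xyz": [-5.5,-7.2,0],"rotation": [0,0,0]},
    {"xyz": [-5.5,-10.8,0],"rotation": [0,0,0]},
    {"xyz": [-5.5,-14.2,0],"rotation": [0,0,0]},
    {"xyz": [-5.5,-14.2,0],"rotation": [0,0,0]},
    {"xyz": [-4,-14.2,0],"rotation": [0,0,0]},
  ],
)

```text
time: 13.17
tcp_pos: [0.5474, -0.1016, 0.045]
tool_rot: [-0.075, -3.139, -0.001]
contact_force: [0.3, 0.5, 0.4]
opening: 0.003
grip_force: 0.0
```

move_arm(
  rows=[
    {"xyz": [1,0,0],"rotation": [0,0,0]},
    {"xyz": [1.8,0,0],"rotation": [0,0,0]},
    {"xyz": [2.3,-0.1,0],"rotation": [0,0,1]},
    {"xyz": [2.8,-0.1,0],"rotation": [0,0,2]},
    {"xyz": [3.3,-0.2,0],"rotation": [0,0,4]},
    {"xyz": [3.6,-0.2,0],"rotation": [0,0,4]},
    {"xyz": [3.8,-0.2,0],"rotation": [0,0,4]},
    {"xyz": [3.8,-0.2,0],"rotation": [0,0,4]},
  ],
)

```text
time: 13.83
tcp_pos: [0.5834, -0.1032, 0.0449]
tool_rot: [0.045, -3.131, 0.004]
contact_force: [-14.3, -7.9, 9.1]
opening: 0.007
grip_force: 7.3
```

move_arm(
  rows=[
    {"xyz": [0.1,0,0],"rotation": [0,0,0]},
    {"xyz": [0.2,0,0],"rotation": [0,0,0]},
    {"xyz": [0.3,0,0],"rotation": [0,0,0]},
    {"xyz": [0.4,0,0],"rotation": [0,0,0]},
    {"xyz": [0.5,0,0],"rotation": [0,0,0]},
    {"xyz": [0.5,0,0],"rotation": [0,0,0]},
    {"xyz": [0.5,0,0],"rotation": [0,0,0]},
    {"xyz": [0.5,0,0],"rotation": [0,0,0]},
  ],
)

```text
time: 14.5
tcp_pos: [0.5852, -0.1034, 0.0449]
tool_rot: [0.046, -3.123, 0.003]
contact_force: [-26.4, -9.0, 18.1]
opening: 0.005
grip_force: 13.7
```

move_arm(
  rows=[
    {"xyz": [-3,0,0],"rotation": [0,0,0]},
    {"xyz": [-5.7,0,0],"rotation": [0,0,0]},
    {"xyz": [-5.7,3.6,0],"rotation": [0,0,0]},
    {"xyz": [-5.7,7.2,0],"rotation": [0,0,0]},
    {"xyz": [-5.7,10.8,0],"rotation": [0,0,0]},
    {"xyz": [-5.7,14.6,0],"rotation": [0,0,0]},
    {"xyz": [-4.5,14.6,0],"rotation": [0,0,0]},
    {"xyz": [-3,14.6,0],"rotation": [0,0,0]},
  ],
)

```text
time: 15.17
tcp_pos: [0.5611, 0.047, 0.0451]
tool_rot: [0.049, -3.14, -0.0]
contact_force: [0.4, 0.1, 0.1]
opening: 0.003
grip_force: 0.0
```

move_arm(
  rows=[
    {"xyz": [1,0,0],"rotation": [0,0,0]},
    {"xyz": [1.4,0,0],"rotation": [0,0,0]},
    {"xyz": [1.8,0,0],"rotation": [0,0,0]},
    {"xyz": [2.1,0,0],"rotation": [0,0,0]},
    {"xyz": [2.3,0,0],"rotation": [0,0,0]},
    {"xyz": [2.5,0,0],"rotation": [0,0,0]},
    {"xyz": [2.5,0,0],"rotation": [0,0,0]},
    {"xyz": [2.5,0,0],"rotation": [0,0,0]},
  ],
)

```text
time: 15.83
tcp_pos: [0.5794, 0.0449, 0.0446]
tool_rot: [0.044, -3.121, -0.002]
contact_force: [-24.6, -0.9, 19.8]
opening: 0.006
grip_force: 13.1
```

move_arm(
  rows=[
    {"xyz": [-3,0,0],"rotation": [0,0,0]},
    {"xyz": [-5,0,2],"rotation": [0,0,0]},
    {"xyz": [-7,0,5.5],"rotation": [0,0,0]},
    {"xyz": [-9,-2,8.5],"rotation": [0,0,0]},
    {"xyz": [-10.5,-5,11],"rotation": [0,0,0]},
    {"xyz": [-11.5,-8.5,13],"rotation": [0,0,0]},
    {"xyz": [-12.2,-12.3,14],"rotation": [0,0,0]},
    {"xyz": [-12.8,-16.2,14.5],"rotation": [0,0,0]},
  ],
)

```text
time: 16.5
tcp_pos: [0.4589, -0.1191, 0.1928]
tool_rot: [-0.044, 3.138, -0.003]
contact_force: [0.2, -0.4, 0.0]
opening: 0.002
grip_force: 0.0
```

move_arm(
  rows=[
    {"xyz": [0,-4,0],"rotation": [0,0,2]},
    {"xyz": [0,-8,0],"rotation": [0,0,4]},
    {"xyz": [0,-12,0],"rotation": [0,0,6.6]},
    {"xyz": [0,-16,0],"rotation": [0,0,6.6]},
    {"xyz": [0,-19.7,0],"rotation": [0,0,6.6]},
    {"xyz": [0,-19.7,0],"rotation": [0,0,6.6]},
    {"xyz": [0,-19.7,0],"rotation": [0,0,6.6]},
    {"xyz": [0,-19.7,0],"rotation": [0,0,6.6]},
  ],
  grip=1,
)

```text
time: 17.17
tcp_pos: [0.4586, -0.314, 0.1899]
tool_rot: [0.222, -3.133, -0.002]
contact_force: [-0.0, 0.0, 0.3]
opening: 0.538
grip_force: 0.0
```

```bash
python3 - <<'E'
from h import *
f,K,V=grab("wrist"); np.savez("w3",f=f,K=K,V=V)
t,Kt,Vt=grab("top"); np.savez("t_d",f=t,K=Kt,V=Vt)
im=np.zeros((600,800,3),np.uint8); im[:384,:512]=f
im[0:288,512:]=cv2.resize(f[110:254,180:324],(288,288),interpolation=cv2.INTER_CUBIC)
im[385:600,:]=0
c=cv2.resize(t[130:202,215:347],(660,360),interpolation=cv2.INTER_CUBIC)  # x5
im[384:600,:660]=c[0:216]
save("c3",im); s=read_state(); print(s["tcp_pos"],s["tool_rot"])
E
```

```text
[ 0.45902722 -0.31328699  0.19020423] [ 2.24698179e-01 -3.13325733e+00 -9.91769965e-04]
```

View pics/c3.png

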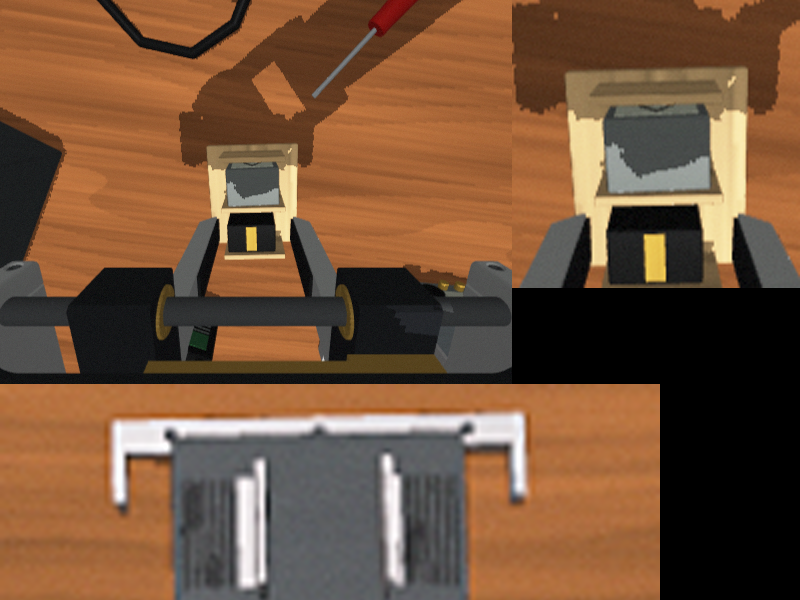

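The meter's top face spans wrist crop (605..711, 118..193), in line with the gripper. The lower crop shows the supply's rear up against the rail, inside the cheeks, with side plates near u=262 and u=383.

```bash
python3 - <<'E'
from h import *
d=np.load("w3.npz");K,V=d["K"],d["V"]
pts=[(226.4,169),(279.4,169),(279.4,206.5),(226.4,206.5)]
q=np.array([ray(K,V,u,v,.072) for u,v in pts]);print(q.round(4).tolist(),q.mean(0))
e=q[1]-q[0]+q[2]-q[3];print("yaw",np.degrees(np.arctan2(-e[0],e[1])),np.linalg.norm(e)/2)
d=np.load("t_d.npz");K,V=d["K"],d["V"]
# 5x crop origin (215,130), offset y 384
P=lambda x,y,z: ray(K,V,215+(x+.5)/5-.5,130+(y-384+.5)/5-.5,z)[:2].round(4)
print("sup rear L/R",P(173,436,.078),P(466,432,.078))
# inner plate faces: base of inner faces / top edges
print("plates top inner z=.132:",P(268,459,.132),P(381,455,.132)," outer? L",P(254,460,.132),P(392,455,.132))
print("screw",P(319,431,.026))
E
```

```text
[[0.4468, -0.3471, 0.072], [0.4385, -0.289, 0.072], [0.482, -0.2817, 0.072], [0.4906, -0.3422, 0.072]] [ 0.46448422 -0.31499319  0.072     ]
yaw 8.093198752139768 0.059889668248993236
sup rear L/R [0.7163 0.07  ] [ 0.7215 -0.1189]
plates top inner z=.132: [0.692  0.0101] [ 0.6955 -0.0592]  outer? L [0.6913 0.0187] [ 0.6956 -0.0659]
screw [ 0.7315 -0.0273]
```

move_arm(
  rows=[
    {"xyz": [0.4,0,0],"rotation": [0,0,0]},
    {"xyz": [0.4,0,0],"rotation": [0,0,0]},
    {"xyz": [0.4,0,-1],"rotation": [0,0,0]},
    {"xyz": [0.4,0,-3],"rotation": [0,0,0]},
    {"xyz": [0.4,0,-5.5],"rotation": [0,0,0]},
    {"xyz": [0.4,0,-8],"rotation": [0,0,0]},
    {"xyz": [0.4,0,-9.5],"rotation": [0,0,0]},
    {"xyz": [0.4,0,-10],"rotation": [0,0,0]},
  ],
)

```text
time: 17.93
tcp_pos: [0.4614, -0.3124, 0.0866]
tool_rot: [0.223, -3.13, -0.007]
contact_force: [0.2, 0.6, 0.3]
opening: 1.002
grip_force: 0.0
```

move_arm(
  rows=[
    {"xyz": [0,0,-1.5],"rotation": [0,0,0]},
    {"xyz": [0,0,-3],"rotation": [0,0,0]},
    {"xyz": [0,0,-4.5],"rotation": [0,0,0]},
    {"xyz": [0,0,-5.5],"rotation": [0,0,0]},
    {"xyz": [0,0,-5.8],"rotation": [0,0,0]},
    {"xyz": [0,0,-5.8],"rotation": [0,0,0]},
    {"xyz": [0,0,-5.8],"rotation": [0,0,0]},
    {"xyz": [0,0,-5.8],"rotation": [0,0,0]},
  ],
)

```text
time: 18.6
tcp_pos: [0.4638, -0.3153, 0.0336]
tool_rot: [-0.223, 3.132, -0.002]
contact_force: [-0.9, -0.2, -0.5]
opening: 1.001
grip_force: 0.0
```

move_arm(
  rows=[
    {"xyz": [0,0,0],"rotation": [0,0,0]},
    {"xyz": [0,0,0],"rotation": [0,0,0]},
    {"xyz": [0,0,0],"rotation": [0,0,0]},
    {"xyz": [0,0,0],"rotation": [0,0,0]},
    {"xyz": [0,0,0],"rotation": [0,0,0]},
    {"xyz": [0,0,0],"rotation": [0,0,0]},
    {"xyz": [0,0,0],"rotation": [0,0,0]},
    {"xyz": [0,0,0],"rotation": [0,0,0]},
  ],
  grip=-1,
  newtons=25,
)

```text
time: 19.27
tcp_pos: [0.4631, -0.3148, 0.0325]
tool_rot: [-0.223, 3.134, -0.0]
contact_force: [0.1, -0.4, 1.0]
opening: 0.642
grip_force: 24.8
```

move_arm(
  rows=[
    {"xyz": [0,0,1.5],"rotation": [0,0,0]},
    {"xyz": [0,0,4],"rotation": [0,0,0]},
    {"xyz": [0,0,7],"rotation": [0,0,0]},
    {"xyz": [0,0,9],"rotation": [0,0,0]},
    {"xyz": [0,2.5,9.5],"rotation": [0,0,0]},
    {"xyz": [0,5.5,9.5],"rotation": [0,0,0]},
    {"xyz": [-0.3,9,9.5],"rotation": [0,0,0]},
    {"xyz": [-0.5,12.5,9.5],"rotation": [0,0,0]},
  ],
)

```text
time: 19.93
tcp_pos: [0.4575, -0.1883, 0.1271]
tool_rot: [0.221, -3.133, -0.001]
contact_force: [0.1, 0.6, -0.9]
opening: 0.644
grip_force: 24.8
```

move_arm(
  rows=[
    {"xyz": [-0.2,3.5,0],"rotation": [0,0,-2]},
    {"xyz": [-0.4,7,0],"rotation": [0,0,-4]},
    {"xyz": [-0.6,10.5,0],"rotation": [0,0,-6]},
    {"xyz": [-0.8,13.5,0],"rotation": [0,0,-6]},
    {"xyz": [-0.8,15.5,-1],"rotation": [0,0,-6]},
    {"xyz": [-0.8,16,-3],"rotation": [0,0,-6]},
    {"xyz": [-0.8,16,-6],"rotation": [0,0,-6]},
    {"xyz": [-0.8,16,-8],"rotation": [0,0,-6]},
  ],
)

```text
time: 20.6
tcp_pos: [0.4489, -0.0285, 0.0455]
tool_rot: [0.061, -3.139, -0.001]
contact_force: [-0.2, 0.8, -2.0]
opening: 0.641
grip_force: 24.8
```

move_arm(
  rows=[
    {"xyz": [0,0,-0.8],"rotation": [0,0,0]},
    {"xyz": [0,0,-1.6],"rotation": [0,0,0]},
    {"xyz": [0,0,-2.1],"rotation": [0,0,0]},
    {"xyz": [0,0,-2.4],"rotation": [0,0,0]},
    {"xyz": [0,0,-2.6],"rotation": [0,0,0]},
    {"xyz": [0,0,-2.7],"rotation": [0,0,0]},
    {"xyz": [0,0,-2.7],"rotation": [0,0,0]},
    {"xyz": [0,0,-2.7],"rotation": [0,0,0]},
  ],
)

```text
time: 21.27
tcp_pos: [0.4506, -0.0298, 0.021]
tool_rot: [-0.058, 3.14, -0.001]
contact_force: [0.4, -0.2, -1.9]
opening: 0.643
grip_force: 24.8
```

move_arm(
  rows=[
    {"xyz": [0,0,-0.05],"rotation": [0,0,0]},
    {"xyz": [0,0,-0.1],"rotation": [0,0,0]},
    {"xyz": [0,0,-0.15],"rotation": [0,0,0]},
    {"xyz": [0,0,-0.2],"rotation": [0,0,0]},
    {"xyz": [0,0,-0.2],"rotation": [0,0,0]},
    {"xyz": [0,0,-0.2],"rotation": [0,0,0]},
    {"xyz": [0,0,-0.2],"rotation": [0,0,0]},
    {"xyz": [0,0,-0.2],"rotation": [0,0,0]},
  ],
)

```text
time: 21.93
tcp_pos: [0.4507, -0.0298, 0.0205]
tool_rot: [0.059, -3.141, 0.0]
contact_force: [-8.0, 2.5, 15.5]
opening: 0.639
grip_force: 24.8
```

move_arm(
  rows=[
    {"xyz": [0,0,0.1],"rotation": [0,0,0]},
    {"xyz": [0,0,0.1],"rotation": [0,0,0]},
    {"xyz": [0,0,0.1],"rotation": [0,0,0]},
    {"xyz": [0,0,0.1],"rotation": [0,0,0]},
    {"xyz": [0,0,0.1],"rotation": [0,0,0]},
    {"xyz": [0,0,0.1],"rotation": [0,0,0]},
    {"xyz": [0,0,0.1],"rotation": [0,0,0]},
    {"xyz": [0,0,1],"rotation": [0,0,0]},
  ],
  grip=1,
)

```text
time: 22.6
tcp_pos: [0.4486, -0.0292, 0.0272]
tool_rot: [0.058, -3.138, -0.002]
contact_force: [-0.3, 0.9, -0.7]
opening: 0.999
grip_force: 0.0
```

move_arm(
  rows=[
    {"xyz": [0,0,2.5],"rotation": [0,0,0]},
    {"xyz": [0,0,5.5],"rotation": [0,0,0]},
    {"xyz": [0,0,8.5],"rotation": [0,0,0]},
    {"xyz": [0,0,9],"rotation": [0,0,-7]},
    {"xyz": [0,0,9],"rotation": [0,0,-14]},
    {"xyz": [0,0,9],"rotation": [0,0,-21]},
    {"xyz": [0,0,9],"rotation": [0,0,-28]},
    {"xyz": [0,0,9],"rotation": [0,0,-35]},
  ],
)

```text
time: 23.27
tcp_pos: [0.4502, -0.0297, 0.1192]
tool_rot: [0.898, 3.01, -0.0]
contact_force: [0.9, 0.4, 0.2]
opening: 1.002
grip_force: 0.0
```

move_arm(
  rows=[
    {"xyz": [0,0,0],"rotation": [0,0,-7]},
    {"xyz": [0,0,0],"rotation": [0,0,-14]},
    {"xyz": [0,0,0],"rotation": [0,0,-21]},
    {"xyz": [0,0,0],"rotation": [0,0,-28]},
    {"xyz": [0,0,0],"rotation": [0,0,-35]},
    {"xyz": [0,0,0],"rotation": [0,0,-42]},
    {"xyz": [0,0,0],"rotation": [0,0,-49]},
    {"xyz": [0,0,0],"rotation": [0,0,-55]},
  ],
)

```text
time: 23.93
tcp_pos: [0.4502, -0.0296, 0.1191]
tool_rot: [2.186, 2.256, 0.0]
contact_force: [0.1, -0.4, 1.3]
opening: 0.999
grip_force: 0.0
```

```bash
python3 - <<'E'
from h import *
s=read_state();print(s["time"],s["tcp_pos"],s["tool_rot"],s["joints"].round(2),s["opening"])
# meter via top + scene masks around predicted location, compare with pre-frame
for n,old in(("scene","scene2"),):
    f,K,V=grab(n); np.savez("s_e",f=f,K=K,V=V); print(proj(K,V,[.4507,-.03,.06]))
f,K,V=grab("wrist"); np.savez("w4",f=f,K=K,V=V); print("wrist pred",[proj(K,V,[.4507+a,-.03+b,.06]).round(0).tolist() for a,b in((-.022,-.03),(-.022,.03),(.022,.03),(.022,-.03))])
im=np.zeros((384,800,3),np.uint8); im[:,:512]=f
u,v=proj(*np.load("s_e.npz").values().__iter__().__class__ and (np.load("s_e.npz")["K"],np.load("s_e.npz")["V"]),[.4507,-.03,.06]).astype(int)
g=np.load("s_e.npz")["f"]; c=g[max(0,v-60):v+68,max(0,u-48):u+48]; im[:,512:]=cv2.resize(c,(288,384),interpolation=cv2.INTER_CUBIC)
save("c4",im)
E
```

```text
23.9333 [ 0.45015325 -0.02964323  0.1190715 ] [2.18602124e+00 2.25578069e+00 2.72633511e-04] [-0.32 -0.14  2.12 -0.    1.15 -0.35] 0.9990540905923814
[248.15416989 150.84674582]
wrist pred [[229.0, 231.0], [229.0, 169.0], [279.0, 171.0], [275.0, 232.0]]
```

```bash
python3 - <<'E'
from h import *
d=np.load("w4.npz");f,K,V=d["f"],d["K"],d["V"]
h=cv2.cvtColor(f,cv2.COLOR_RGB2HSV)
m=(h[:,:,1]<70).astype(np.uint8)*255; w=m.copy(); m[:, :222]=0; m[:,292:]=0; m[:140]=0; m[245:]=0
c=max(cv2.findContours(m,0,1)[0],key=cv2.contourArea); print(cv2.contourArea(c),cv2.boundingRect(c),cv2.minAreaRect(c))
for r in range(160,246,8): print(r,"".join("#" if x else "." for x in w[r,205:305:2]), f[r,254])
E
```

```text
3210.5 (228, 159, 50, 73) ((252.70603942871094, 194.9756622314453), (71.19906616210938, 48.28165054321289), 88.02507019042969)
160 ...............###################................ [59 62 60]
168 .............#######################.............. [55 58 57]
176 ............########################.............. [77 80 79]
184 ............########################.............. [76 79 77]
192 ............########################.............. [75 79 78]
200 .............#######################.............. [77 81 82]
208 .............########################............. [78 83 80]
216 .............########################............. [78 81 80]
224 ..............#######################............. [78 80 79]
232 .................................................. [171 103  56]
240 .................................................. [174 105  59]
```

move_arm(
  rows=[
    {"xyz": [0,0,-2.5],"rotation": [0,0,0]},
    {"xyz": [0,0,-5],"rotation": [0,0,0]},
    {"xyz": [0,0,-7.5],"rotation": [0,0,0]},
    {"xyz": [0,0,-9],"rotation": [0,0,0.4]},
    {"xyz": [0,0,-9.3],"rotation": [0,0,0.4]},
    {"xyz": [0,0,-9.3],"rotation": [0,0,0.4]},
    {"xyz": [0,0,-9.3],"rotation": [0,0,0.4]},
    {"xyz": [0,0,-9.3],"rotation": [0,0,0.4]},
  ],
)

```text
time: 24.7
tcp_pos: [0.4514, -0.03, 0.0269]
tool_rot: [2.169, 2.269, 0.002]
contact_force: [0.8, 0.0, 0.5]
opening: 0.994
grip_force: 0.0
```

move_arm(
  rows=[
    {"xyz": [0,0,0],"rotation": [0,0,0]},
    {"xyz": [0,0,0],"rotation": [0,0,0]},
    {"xyz": [0,0,0],"rotation": [0,0,0]},
    {"xyz": [0,0,0],"rotation": [0,0,0]},
    {"xyz": [0,0,0],"rotation": [0,0,0]},
    {"xyz": [0,0,0],"rotation": [0,0,0]},
    {"xyz": [0,0,0],"rotation": [0,0,0]},
    {"xyz": [0,0,0],"rotation": [0,0,0]},
  ],
  grip=-1,
  newtons=20,
)

```text
time: 25.37
tcp_pos: [0.45, -0.0296, 0.0254]
tool_rot: [-2.172, -2.27, 0.0]
contact_force: [-1.3, 0.6, 2.1]
opening: 0.474
grip_force: 8.3
```

move_arm(
  rows=[
    {"xyz": [0,0,1.5],"rotation": [0,0,0]},
    {"xyz": [0,0,4],"rotation": [0,0,0]},
    {"xyz": [0,0,7.5],"rotation": [0,0,0]},
    {"xyz": [0,0,11],"rotation": [0,0,0]},
    {"xyz": [0,0,14.5],"rotation": [0,0,0]},
    {"xyz": [0,0,16],"rotation": [0,0,0]},
    {"xyz": [0,0,16],"rotation": [0,0,0]},
    {"xyz": [0,0,16],"rotation": [0,0,0]},
  ],
)

```text
time: 26.03
tcp_pos: [0.4501, -0.0296, 0.1853]
tool_rot: [2.172, 2.27, 0.0]
contact_force: [-0.3, 0.0, -1.3]
opening: 0.472
grip_force: 19.9
```

move_arm(
  rows=[
    {"xyz": [2,0,0],"rotation": [0,0,0]},
    {"xyz": [5,0,0],"rotation": [0,0,0]},
    {"xyz": [8.5,0.2,0],"rotation": [0,0,0]},
    {"xyz": [12,0.4,0],"rotation": [0,0,0]},
    {"xyz": [15.5,0.4,0],"rotation": [0,0,0]},
    {"xyz": [18.5,0.4,0],"rotation": [0,0,0]},
    {"xyz": [20,0.4,0],"rotation": [0,0,0]},
    {"xyz": [20.4,0.4,0],"rotation": [0,0,0]},
  ],
)

```text
time: 26.7
tcp_pos: [0.6543, -0.0254, 0.1811]
tool_rot: [-2.168, -2.267, 0.004]
contact_force: [0.0, -0.9, -1.8]
opening: 0.469
grip_force: 19.9
```

```bash
python3 - <<'E'
from h import *
f,K,V=grab("wrist"); np.savez("w5",f=f,K=K,V=V)
s=read_state();print(s["time"],s["tcp_pos"],s["tool_rot"],s["opening"],s["grip_force"])
t,Kt,Vt=grab("top"); np.savez("t_f",f=t,K=Kt,V=Vt)
# plate check in wrist image: predicted inner plate top corners
for y in(.037,-.037): print([proj(K,V,[.653+a,-.026+y,.132]).round(0).tolist() for a in(-.038,.038)])
h=cv2.cvtColor(f,cv2.COLOR_RGB2HSV)
for r in range(20,250,10): print(r,"".join("%x"%(x//16) for x in h[r,130:390:3,2]))
E
```

```text
26.75 [ 0.65371823 -0.02539948  0.18149735] [-2.16844263 -2.26675865  0.00443   ] 0.4719636658942086 19.87564265727997
[[208.0, 163.0], [298.0, 167.0]]
[[208.0, 242.0], [291.0, 245.0]]
20 ccbccddccbcbcccbccccccbbbbbcbcccbbabccccbbbbbabcccbbcbbbcccccddcbcccbcccdddddddccdccbbb
30 ccbbcccccbcccccbccccccbbbbbcbcccbbbbcccccbbbaabcccbccbbbcccccddccccbbccddddddccccccbbba
40 ccbbccdccbcbbcccccccccbbbbbccccbbbbccccccbbbaaccccbcccbbcccccdcbcccbbccdddddcccccccbbba
50 cccbccdccbccbcccccccccbbbbbccccbbbbccccccbbbabccccbcbcbcccccddcbcccbccdddcddcccccccccaa
60 cccbccdcbbcbbcccdccccdbbbbbcccccbbbccccccbbbabcccbbceeedddddeeddddcccddddddcccccccbbbaa
70 dddcdcccbbbcbcddcccccdbbbbbccccbbbcccccccbbbaccccb6666666666669fffffddcddddccccccbcabba
80 ddddddddbbbccdddccccccbbbbbccccbbbcccccccbbbbccccbcbbbcccccc76ffffffcddddddccccccbbabab
90 ddddddddcccdcddddccccdbbbbcccccbbbccccccbbbbcccccbcbbccdccca76ffffffddddddccccccbaabb66
100 dddddddecdcdddddcccdc666666666666666666666666666666666666666676669fcdcddddcccdccbabb999
110 dddddddddccddcddcccdcb6666666664333333333333333333433336666666665ffddddddccccccbaabbbbb
120
[... 492 characters left out ...]
33333333333333233666433333333666dffcdcddccdbbabbbcbbcccc
180 77767788dd777777777768533333333333333333333333333333333333336666fadccdccccbbabbcccccccd
190 7777777ddd77777776770053333333343444444444444444444433332333666ffddcddcccbbab8975544444
200 7777777abdc7777776711152333333444444444443444444444444332333566fedccdccccb6666760344444
210 77777777666777777677004333333555555555555555555555555533333366bfedcddccbb66667760000113
220 cdccddddccbcdcaaa677676433577555555555555555555555555567753666efdccdccbcb66667710010000
230 cdccddddcccbcccddccccca977777555555555555555555555555567777765eedddcccbcb66676600000000
240 cddccdcddccbbdccdccccc7777775255555555555555555555555515777777eedcdccbbbb66766545500400
```

```bash
python3 - <<'E'
from h import *
d=np.load("w5.npz");f,K,V=d["f"],d["K"],d["V"]
h=cv2.cvtColor(f,cv2.COLOR_RGB2HSV)
for r in range(134,176,2): print(r,"".join("%x"%(x//16) for x in h[r,196:316,2]))
for z in(.132,):
  for u,v in((214,161),(303,161)): print(ray(K,V,u,v,z).round(4))
E
```

```text
134 466666666666666666666666666533333333323333333333333333333333333333333333333333333333333333333333356666666666666666666666
136 566666666666666666666666656655554555554555555554545433355555555555555555555555555555555555555553366666666666666666666666
138 566666666666666666666666666666666666666666666444444445666666666666666666666666666666666666666665666666666666666666666666
140 5666666654556666666666666656ffffffffffffffffffffffffffffffffffffffffffffffffffffffffffffeeeeeeeec66666666666666666666666
142 3455544433333366666666666665efffffffffffffffffffffffffffffffffffffffffffffffffffffffffffffffffffd66666666666666666666666
144 3333333333333333333333333555efffffffffffffffffffffffffffffffffffffffffffffffffffffffffffffffffffe66666666666666666666666
146 2333333333333333333333333333899999afffffffffffffffffffffffffffffffffffffffffffffffffffffffffffffd66666666666666666666666
148 33333333333333333323323333347888888899dddfffffffffffffffffffffffffffffffffffffffffffffffffffffffc66666666666666666666666
150 333333333333333333333333467777777777777777777777777777777777777777777777788898888888888888898888
[... 870 characters left out ...]
77788888888888876666666666666
166 533333333333333333333333333332333333333333233333333333333333333333334444444466666666666666666666665666663335446666666666
168 533333333333333333333333333233333333333333333333333333333333333333333333233366666666666664456323333333333333235446666666
170 532333323333333333333333333333333333333333333333333333333333333333333233333346666666665443333333333333333333333336666666
172 533333333333333333333333333333333333333333333333333333333333333333333333233334445444444333333333323333333333233333366666
174 533333333333333333333333333333333332333333333333333333233333333333333333332333333333333333333333233333333333333333565666
[0.62   0.0127 0.132 ]
[0.695  0.0161 0.132 ]
```

move_arm(
  rows=[
    {"xyz": [0.3,0.1,0],"rotation": [0,0,0]},
    {"xyz": [0.3,0.1,-1],"rotation": [0,0,0]},
    {"xyz": [0.3,0.1,-2.5],"rotation": [0,0,0]},
    {"xyz": [0.3,0.1,-4],"rotation": [0,0,0]},
    {"xyz": [0.3,0.1,-5.5],"rotation": [0,0,0]},
    {"xyz": [0.3,0.1,-6.8],"rotation": [0,0,0]},
    {"xyz": [0.3,0.1,-7.4],"rotation": [0,0,0]},
    {"xyz": [0.3,0.1,-7.6],"rotation": [0,0,0]},
  ],
)

```text
time: 27.47
tcp_pos: [0.6557, -0.0244, 0.1075]
tool_rot: [-2.17, -2.268, 0.002]
contact_force: [0.3, 0.4, -1.9]
opening: 0.47
grip_force: 19.9
```

move_arm(
  rows=[
    {"xyz": [0,0,-0.1],"rotation": [0,0,0]},
    {"xyz": [0,0,-0.2],"rotation": [0,0,0]},
    {"xyz": [0,0,-0.3],"rotation": [0,0,0]},
    {"xyz": [0,0,-0.4],"rotation": [0,0,0]},
    {"xyz": [0,0,-0.45],"rotation": [0,0,0]},
    {"xyz": [0,0,-0.5],"rotation": [0,0,0]},
    {"xyz": [0,0,-0.5],"rotation": [0,0,0]},
    {"xyz": [0,0,-0.5],"rotation": [0,0,0]},
  ],
)

```text
time: 28.13
tcp_pos: [0.6571, -0.0246, 0.1045]
tool_rot: [2.172, 2.27, 0.0]
contact_force: [-0.4, 0.3, -1.1]
opening: 0.468
grip_force: 19.9
```

move_arm(
  rows=[
    {"xyz": [0,0,-0.02],"rotation": [0,0,0]},
    {"xyz": [0,0,-0.04],"rotation": [0,0,0]},
    {"xyz": [0,0,-0.06],"rotation": [0,0,0]},
    {"xyz": [0,0,-0.08],"rotation": [0,0,0]},
    {"xyz": [0,0,-0.1],"rotation": [0,0,0]},
    {"xyz": [0,0,-0.12],"rotation": [0,0,0]},
    {"xyz": [0,0,-0.12],"rotation": [0,0,0]},
    {"xyz": [0,0,-0.12],"rotation": [0,0,0]},
  ],
)

```text
time: 28.8
tcp_pos: [0.6572, -0.0247, 0.1035]
tool_rot: [2.172, 2.27, 0.0]
contact_force: [-1.6, -0.1, -0.2]
opening: 0.468
grip_force: 19.9
```

move_arm(
  rows=[
    {"xyz": [0,0,-0.05],"rotation": [0,0,0]},
    {"xyz": [0,0,-0.05],"rotation": [0,0,0]},
    {"xyz": [0,0,-0.05],"rotation": [0,0,0]},
    {"xyz": [0,0,-0.05],"rotation": [0,0,0]},
    {"xyz": [0,0,-0.05],"rotation": [0,0,0]},
    {"xyz": [0,0,-0.05],"rotation": [0,0,0]},
    {"xyz": [0,0,-0.05],"rotation": [0,0,0]},
    {"xyz": [0,0,-0.05],"rotation": [0,0,0]},
  ],
  grip=0.6,
)

```text
time: 29.47
tcp_pos: [0.6571, -0.0247, 0.1027]
tool_rot: [2.172, 2.27, 0.0]
contact_force: [0.2, -0.2, 0.2]
opening: 0.798
grip_force: 0.0
```

move_arm(
  rows=[
    {"xyz": [0,0,1],"rotation": [0,0,0]},
    {"xyz": [0,0,3],"rotation": [0,0,0]},
    {"xyz": [0,0,6],"rotation": [0,0,0]},
    {"xyz": [0,0,9.5],"rotation": [0,0,0]},
    {"xyz": [0,0,12],"rotation": [0,0,0]},
    {"xyz": [-2,3,12],"rotation": [0,0,0]},
    {"xyz": [-4,6,12],"rotation": [0,0,0]},
    {"xyz": [-6,9,12],"rotation": [0,0,0]},
  ],
)

```text
time: 30.13
tcp_pos: [0.5969, 0.0659, 0.2244]
tool_rot: [2.172, 2.267, 0.002]
contact_force: [-0.5, 0.7, 0.4]
opening: 0.802
grip_force: 0.0
```

move_arm(
  rows=[
    {"xyz": [-2.3,3.3,0],"rotation": [0,0,5]},
    {"xyz": [-4.6,6.6,0],"rotation": [0,0,10]},
    {"xyz": [-6.9,9.9,0],"rotation": [0,0,16]},
    {"xyz": [-9.2,13.2,0],"rotation": [0,0,22]},
    {"xyz": [-11.5,16.5,0],"rotation": [0,0,28]},
    {"xyz": [-13.8,19.8,0],"rotation": [0,0,34]},
    {"xyz": [-16,22.8,0],"rotation": [0,0,40]},
    {"xyz": [-16,22.8,0],"rotation": [0,0,40]},
  ],
)

```text
time: 30.8
tcp_pos: [0.4337, 0.2974, 0.2237]
tool_rot: [-1.251, -2.881, -0.003]
contact_force: [1.3, 0.7, -1.1]
opening: 0.8
grip_force: 0.0
```

```bash
python3 - <<'E'
from h import *
f,K,V=grab("wrist"); np.savez("w6",f=f,K=K,V=V)
s=read_state();print(s["time"],s["tcp_pos"],s["tool_rot"],s["joints"].round(2))
t,Kt,Vt=grab("top"); np.savez("t_g",f=t,K=Kt,V=Vt)
g,Ks,Vs=grab("scene"); np.savez("s_g",f=g,K=Ks,V=Vs)
print(proj(K,V,[.4365,.2935,.089]))
u,v=map(int,proj(K,V,[.4365,.2935,.07]))
im=np.zeros((600,800,3),np.uint8)
u0,v0=u-60,v-50; print(u0,v0)
im[:400,:480]=cv2.resize(f[v0:v0+100,u0:u0+120],(480,400),interpolation=cv2.INTER_CUBIC)
im[:320,480:800]=cv2.resize(t[130:210,240:320],(320,320),interpolation=cv2.INTER_CUBIC)
im[400:600,:300]=cv2.resize(g[140:240,180:330],(300,200))
im[320:600,480:800]=cv2.resize(f,(320,280))
save("c6",im)
E
```

```text
30.85 [0.4355016  0.29549222 0.22371989] [1.25727539e+00 2.87814053e+00 1.54503142e-03] [ 0.38 -0.06  1.85  0.    1.35 -0.37]
[252.6105249  183.98736658]
192 130
```

View pics/c6.png

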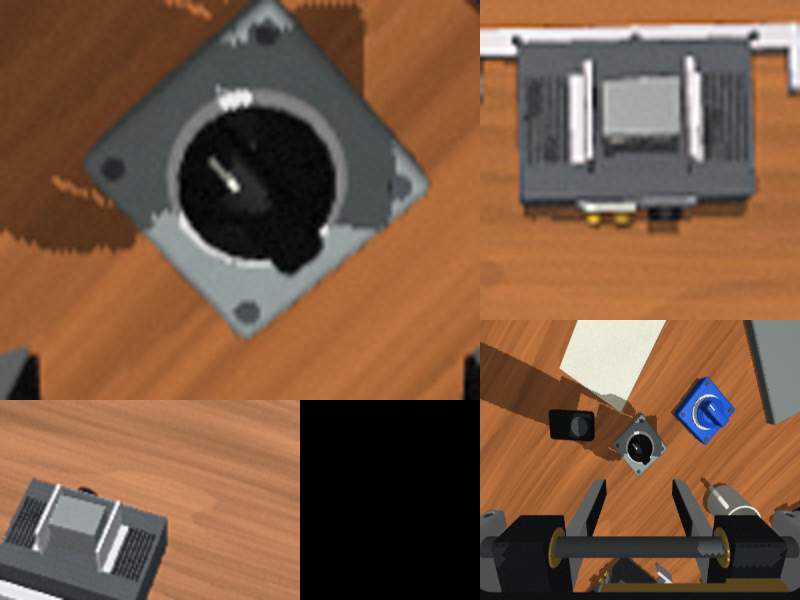

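The view shows the meter centred between the plates on the supply, and the bystanders in the frame upright. The rib runs from the white mark at crop (210,158) towards the lower right at (300,252).

```bash
python3 - <<'E'
from h import *
d=np.load("w6.npz");f,K,V=d["f"],d["K"],d["V"]
P=lambda x,y,z: ray(K,V,192+(x+.5)/4-.5,130+(y+.5)/4-.5,z)
for p,q in(((210,158),(238,190)),((210,158),(300,255))):
    a,b=P(*p,.089),P(*q,.089); e=b-a; print(a.round(4),b.round(4),"az",np.degrees(np.arctan2(e[1],e[0])),np.linalg.norm(e))
q=np.array([P(*p,.045) for p in((268,-4),(430,185),(248,337),(84,163))]); print("box",q.mean(0),q.round(4).tolist())
e=q[1]-q[0];print("edge az",np.degrees(np.arctan2(e[1],e[0])),np.linalg.norm(e))
h=cv2.cvtColor(f,cv2.COLOR_RGB2GRAY)
g=cv2.resize(h[130:230,192:312],(480,400),interpolation=cv2.INTER_CUBIC)
for r in range(130,290,10): print(r,"".join("%x"%(x//4) if x<64 else "." for x in g[r,160:350:3]))
E
```

```text
[0.417  0.2999 0.089 ] [0.4295 0.2984 0.089 ] az -6.6485874200096795 0.012620168964106308
[0.417  0.2999 0.089 ] [0.4568 0.2964 0.089 ] az -4.965401400446404 0.039933107030295394
box [0.43754321 0.29880391 0.045     ] [[0.4001, 0.3436, 0.045], [0.4825, 0.3356, 0.045], [0.475, 0.254, 0.045], [0.3926, 0.262, 0.045]]
edge az -5.570081556588661 0.08279059448469471
130 .............f6422442000134545643334433343233221224c............
140 ...........b422232133332222234664333322432233333233228..........
150 .........81211212322333345432236423232143333223322222124........
160 ........80222222c..c3243687553212223443223233344322221114.......
170 .......62333333335d...caabbba86533311223234334423313234325e.....
180 ......f40121222332225f....aabbba85432222232233233333223312b.....
190 .......40331122013332149...c9aaabba85322002233222224323113b.....
200 .......4133232132123467678899999aba76522221222232232223227......
210 ........b0212322222433445667569a8896433312323321232232226.......
220 ..........7322133232223221123332222234432233223223302227........
230 .............2344443444655664322332322343332344432103...........
240 ...............f20444555544554422332222223344344222318..........
250 .....................a6444544444443123222343333333333d..........
260 ......................................122334433127..............
270 ........................................a46438..................
280 ................................................................
```

```bash
python3 - <<'E'
from h import *
f,K,V=grab("wrist"); f2,K,V=grab("wrist"); s=read_state(); print(s["tcp_pos"],s["qd"].round(3))
h=cv2.cvtColor(f2,cv2.COLOR_RGB2HSV)
u,v=proj(K,V,[.4365,.295,.062]).astype(int); 
m=np.zeros(h.shape[:2],np.uint8); m[v-40:v+40,u-50:u+50]=(h[v-40:v+40,u-50:u+50,2]<30)*255
c=max(cv2.findContours(m,0,1)[0],key=cv2.contourArea); e=cv2.fitEllipse(c); print(e)
print("disc",ray(K,V,*e[0],.062).round(4))
# box mask: low saturation grey
m[:]=0; m[v-50:v+55,u-55:u+55]=(h[v-50:v+55,u-55:u+55,1]<80)*255
m=cv2.morphologyEx(m,cv2.MORPH_OPEN,np.ones((5,5))); c=max(cv2.findContours(m,0,1)[0],key=cv2.contourArea); r=cv2.minAreaRect(c)
print(r,"box",ray(K,V,*r[0],.045).round(4), [ray(K,V,*p,.045).round(4).tolist() for p in cv2.boxPoints(r)])
E
```

```text
[0.4379662  0.29251387 0.22312601] [-0.009  0.004  0.001  0.002  0.001  0.   ]
((256.4068908691406, 171.3291778564453), (36.940887451171875, 40.198490142822266), 140.08224487304688)
disc [0.4377 0.2988 0.062 ]
((256.0591125488281, 167.52236938476562), (65.28446197509766, 64.6061782836914), 47.290611267089844) box [0.4365 0.2996 0.045 ] [[0.3897, 0.2606, 0.045], [0.3979, 0.3447, 0.045], [0.4836, 0.3388, 0.045], [0.479, 0.25, 0.045]]
```

```bash
python3 - <<'E'
from h import *
for n in("top","top2","scene","scene2"):
    d=np.load(n+".npz");f,K,V=d["f"],d["K"],d["V"]; h=cv2.cvtColor(f,cv2.COLOR_RGB2HSV)
    u,v=proj(K,V,[.4365,.295,.055]).round().astype(int); w=24
    m=np.zeros(h.shape[:2],np.uint8); m[v-w:v+w,u-w:u+w]=((h[v-w:v+w,u-w:u+w,1]<80))*255
    m=cv2.morphologyEx(m,cv2.MORPH_OPEN,np.ones((3,3)))
    k=[c for c in cv2.findContours(m,0,1)[0] if cv2.contourArea(c)>100]
    for c in k: r=cv2.minAreaRect(c); print(n,"box",[round(x,1) for x in r[0]+r[1]],ray(K,V,*r[0],.045).round(4))
    m[:]=0; q=12; m[v-q:v+q,u-q:u+q]=(h[v-q:v+q,u-q:u+q,2]<45)*255
    c=max(cv2.findContours(m,0,1)[0],key=cv2.contourArea); (x,y),rr=cv2.minEnclosingCircle(c); print(n,"disc",x,y,rr,ray(K,V,x,y,.065).round(4))
E
```

```text
top box [179.9, 225.6, 28.0, 26.3] [0.4359 0.2936 0.045 ]
top disc 177.36524963378906 225.77659606933594 7.406177043914795 [0.4363 0.2975 0.065 ]
top2 box [180.0, 225.7, 28.0, 26.3] [0.4357 0.2934 0.045 ]
top2 disc 178.0 226.0 7.280210018157959 [0.4356 0.2954 0.065 ]
scene box [362.3, 188.1, 32.9, 36.8] [0.446  0.2978 0.045 ]
scene box [379.5, 167.5, 17.0, 13.0] [0.3642 0.3249 0.045 ]
scene disc 365.1486511230469 179.5270233154297 10.341686248779297 [0.4303 0.2979 0.065 ]
scene2 box [366.1, 180.0, 32.8, 54.8] [0.4173 0.3008 0.045 ]
scene2 disc 364.68084716796875 180.63829040527344 10.702985763549805 [0.4342 0.2977 0.065 ]
```

move_arm(
  rows=[
    {"xyz": [0,0.4,0],"rotation": [0,0,7]},
    {"xyz": [0,0.4,0],"rotation": [0,0,14]},
    {"xyz": [0,0.4,0],"rotation": [0,0,21]},
    {"xyz": [0,0.4,-2],"rotation": [0,0,28]},
    {"xyz": [0,0.4,-4],"rotation": [0,0,35]},
    {"xyz": [0,0.4,-6],"rotation": [0,0,42]},
    {"xyz": [0,0.4,-8],"rotation": [0,0,42.3]},
    {"xyz": [0,0.4,-10],"rotation": [0,0,42.3]},
  ],
)

```text
time: 31.72
tcp_pos: [0.4382, 0.2961, 0.1219]
tool_rot: [0.146, 3.138, -0.0]
contact_force: [-0.0, 0.2, 0.9]
opening: 0.801
grip_force: 0.0
```

move_arm(
  rows=[
    {"xyz": [0,0,-1.5],"rotation": [0,0,0]},
    {"xyz": [0,0,-3],"rotation": [0,0,0]},
    {"xyz": [0,0,-4.5],"rotation": [0,0,0]},
    {"xyz": [0,0,-5.2],"rotation": [0,0,0]},
    {"xyz": [0,0,-5.4],"rotation": [0,0,0]},
    {"xyz": [0,0,-5.4],"rotation": [0,0,0]},
    {"xyz": [0,0,-5.4],"rotation": [0,0,0]},
    {"xyz": [0,0,-5.4],"rotation": [0,0,0]},
  ],
)

```text
time: 32.38
tcp_pos: [0.438, 0.2975, 0.0699]
tool_rot: [0.142, 3.137, 0.001]
contact_force: [0.3, 0.2, 0.1]
opening: 0.801
grip_force: 0.0
```

move_arm(
  rows=[
    {"xyz": [0,0,0],"rotation": [0,0,0]},
    {"xyz": [0,0,0],"rotation": [0,0,0]},
    {"xyz": [0,0,0],"rotation": [0,0,0]},
    {"xyz": [0,0,0],"rotation": [0,0,0]},
    {"xyz": [0,0,0],"rotation": [0,0,0]},
    {"xyz": [0,0,0],"rotation": [0,0,0]},
    {"xyz": [0,0,0],"rotation": [0,0,0]},
    {"xyz": [0,0,0],"rotation": [0,0,0]},
  ],
  grip=-1,
  newtons=12,
)

```text
time: 33.05
tcp_pos: [0.4371, 0.2974, 0.0687]
tool_rot: [-0.142, -3.138, 0.0]
contact_force: [1.2, 0.2, 0.0]
opening: 0.265
grip_force: 0.0
```

move_arm(
  rows=[
    {"xyz": [0,0,0],"rotation": [0,0,0]},
    {"xyz": [0,0,0],"rotation": [0,0,0]},
    {"xyz": [0,0,0],"rotation": [0,0,0]},
    {"xyz": [0,0,0],"rotation": [0,0,0]},
    {"xyz": [0,0,0],"rotation": [0,0,-2]},
    {"xyz": [0,0,0.05],"rotation": [0,0,-5]},
    {"xyz": [0,0,0.1],"rotation": [0,0,-8]},
    {"xyz": [0,0,0.1],"rotation": [0,0,-8]},
  ],
)

```text
time: 33.72
tcp_pos: [0.437, 0.2974, 0.0694]
tool_rot: [0.362, 3.121, 0.0]
contact_force: [1.1, 0.8, -3.1]
opening: 0.167
grip_force: 12.0
```

move_arm(
  rows=[
    {"xyz": [0,0,0.05],"rotation": [0,0,-5]},
    {"xyz": [0,0,0.1],"rotation": [0,0,-10]},
    {"xyz": [0,0,0.18],"rotation": [0,0,-15]},
    {"xyz": [0,0,0.25],"rotation": [0,0,-20]},
    {"xyz": [0,0,0.3],"rotation": [0,0,-25]},
    {"xyz": [0,0,0.38],"rotation": [0,0,-30]},
    {"xyz": [0,0,0.42],"rotation": [0,0,-34]},
    {"xyz": [0,0,0.42],"rotation": [0,0,-34]},
  ],
)

```text
time: 34.38
tcp_pos: [0.4367, 0.297, 0.0734]
tool_rot: [-1.256, -2.879, 0.002]
contact_force: [1.1, 0.6, -3.5]
opening: 0.172
grip_force: 12.0
```

move_arm(
  rows=[
    {"xyz": [0,0,0.07],"rotation": [0,0,-5]},
    {"xyz": [0,0,0.13],"rotation": [0,0,-10]},
    {"xyz": [0,0,0.2],"rotation": [0,0,-15]},
    {"xyz": [0,0,0.25],"rotation": [0,0,-20]},
    {"xyz": [0,0,0.28],"rotation": [0,0,-25]},
    {"xyz": [0,0,0.28],"rotation": [0,0,-28]},
    {"xyz": [0,0,0.28],"rotation": [0,0,-30]},
    {"xyz": [0,0,0.28],"rotation": [0,0,-31]},
  ],
)

```text
time: 35.05
tcp_pos: [0.4364, 0.2968, 0.0762]
tool_rot: [-1.978, -2.441, 0.004]
contact_force: [-0.7, -1.5, -3.1]
opening: 0.175
grip_force: 12.5
```

```bash
python3 - <<'E'
from h import *
s=read_state(); r=R.from_rotvec(s["tool_rot"]).as_matrix(); print("az y",np.degrees(np.arctan2(r[1,1],r[0,1])),s["tcp_pos"],s["wrist_torque"].round(2),s["contact_force"].round(1),s["opening"])
E
```

```text
az y 11.964348458387393 [0.43638909 0.29680864 0.0762212 ] [-0.37  0.18  0.34] [-0.7 -1.5 -3.1] 0.1753830800031212
```

move_arm(
  rows=[
    {"xyz": [0,0,0],"rotation": [0,0,0]},
    {"xyz": [0,0,0],"rotation": [0,0,0]},
    {"xyz": [0,0,0],"rotation": [0,0,0]},
    {"xyz": [0,0,0],"rotation": [0,0,0]},
    {"xyz": [0,0,0],"rotation": [0,0,0]},
    {"xyz": [0,0,0],"rotation": [0,0,0]},
    {"xyz": [0,0,0],"rotation": [0,0,0]},
    {"xyz": [0,0,0],"rotation": [0,0,0]},
  ],
  grip=0.2,
)

```text
time: 35.72
tcp_pos: [0.4371, 0.2974, 0.0768]
tool_rot: [1.981, 2.439, 0.0]
contact_force: [0.3, 0.1, 0.7]
opening: 0.601
grip_force: 0.0
```

move_arm(
  rows=[
    {"xyz": [0,0,1],"rotation": [0,0,0]},
    {"xyz": [0,0,3],"rotation": [0,0,0]},
    {"xyz": [0,0,6],"rotation": [0,0,0]},
    {"xyz": [0,0,9],"rotation": [0,0,0]},
    {"xyz": [0,0,12],"rotation": [0,0,0]},
    {"xyz": [0,0,14],"rotation": [0,0,0]},
    {"xyz": [0,0,14],"rotation": [0,0,0]},
    {"xyz": [0,0,14],"rotation": [0,0,0]},
  ],
)

```text
time: 36.38
tcp_pos: [0.4378, 0.2976, 0.2183]
tool_rot: [1.98, 2.437, 0.004]
contact_force: [0.1, 0.5, -0.1]
opening: 0.598
grip_force: 0.0
```

```bash
python3 - <<'E'
from h import *
grab("wrist"); f,K,V=grab("wrist"); np.savez("w7",f=f,K=K,V=V); s=read_state(); print(s["time"],s["tcp_pos"],s["opening"])
u,v=proj(K,V,[.4365,.2975,.08]).astype(int); g=cv2.cvtColor(f,cv2.COLOR_RGB2GRAY)
u0,v0=u-36,v-36; G=cv2.resize(g[v0:v0+72,u0:u0+72],(144,144),interpolation=cv2.INTER_CUBIC)
for r in range(10,136,4): print(r,"".join("%x"%(x//4) if x<64 else "." for x in G[r,10:136:2]))
print(u0,v0)
for az in(-5.5,-74.3):
    a=np.radians(az); print(az,[((proj(K,V,[.4365+t*np.cos(a),.2975+t*np.sin(a),.097])-[u0,v0])*2).round(0).tolist() for t in(-.023,.023)])
E
```

```text
36.4833 [0.43629056 0.29700763 0.21540016] 0.5994604527592166
10 ......d........................................................
14 ......f........................................................
18 .....d.........................................................
22 ....fe.........................................................
26 ....f........................ed856998c.........................
30 ...f....................8444222332323323337....................
34 ..fe................f7422432222232122121333435b................
38 ..f................53333232221113222221223321133b..............
42 ..e..............823231121233235722321233233332324c............
46 .f..............432332123201434e.f43313323333323222a...........
50 f..............5133232333332333e..524233123322323322c..........
54 f.............723333222322133108..5234223423421123222d.........
58 .............e312323223211223327..62322222333324222214.........
62 .............7132123333333122325..72433133223343332234.........
66 .............a1234213322322333439a41333232232231122322.........
70 .............d3123222234231244
[... 493 characters left out ...]
......f..
102 ff......................eb9524532333233224c....................
106 eef........................b3574223222222b.....................
110 ...ff..eeedef..............f54323333331229.....................
114 feeeedfefeeeeeffedeee.......8322212310033d.....................
118 eedeeeeffeedddeeeedeff..........f................dded..........
122 eeeeefeeefeeedeefed............................................
126 eeeeeeeeedeedeed...............................................
130 eddeeeeeeedeeed................................................
134 ddefefeeeded...................................................
216 144
-5.5 [[34.0, 68.0], [112.0, 91.0]]
-74.3 [[70.0, 40.0], [76.0, 118.0]]
```

```bash
python3 -c "
from rig import order
print(order.finish_job())"
```

```text
the job is handed in; nothing more can be done
None
```

The job is done and handed in at about 36 s: button pressed, supply walked right end then left end until flush against the stop, meter stood on the bench, re-gripped and set between the plates with its dial to the robot, and the button head turned fully clockwise and up; the judge returned no result.

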